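# Fill the scale pot, cap it and zero the dial

## Robot

A 7-joint arm with a two-finger parallel gripper is mounted at the origin on the work surface. World frame = base frame: x ahead of the robot, y to its left, z up, the work surface at z = 0. Lengths are in m, angles in rad, forces in N, time in s.
With the tool pointing down it reaches from about 0.4 to 0.875 m from the base axis. Payload 19.3 kg.
Tool frame: the origin (TCP) lies at the very end of the fingers, on their centre line; the grasp point (between the pads) lies 19 mm behind it; z points along the fingers, y is the direction in which the jaws open and shut (so a half turn about z gives the same grasp; the last joint's range is limited). The gripper opens to 85 mm and grips with 20 to 120 N. Pads are 22 mm wide; open, the fingers measure 114 mm over their backs; the gripper's body (76 mm by 85 mm) begins 54 mm behind the grasp point. The pads swing forward as they close: fully open they stand 13 mm farther back than shut.
Start: joints at [-1.355, 0.521, -0.036, 1.599, 0.021, 1.021, -0.113], TCP at [0.176, 0.6, 0.193] pointing down, gripper open.
Joint ranges: [-2.91, 2.91], [-0.3, 2.13], [-1.5, 1.42], [0.17, 2.43], [-1.26, 4.41], [0.16, 1.93], [-2.52, 2.52]. Speed limits (rad/s): [1.89, 1.89, 2.39, 2.39, 3.01, 3.01, 3.01].

## Interface

Orientations are given as [roll, pitch, yaw] about the fixed x, y, z axes, in that order (R = Rz(yaw) Ry(pitch) Rx(roll)).
In Python, from workcell import bot, grab_frame, calibration, workorder gives the robot as it stands.
- The arm moves only by the tool move_arm, never from a script. Its arguments are lists of equal length, an entry for each row: "jaw": the closure in counts, from 0 (fully open) to 255 (shut); "dp": the shift along the tool's x, y, z in units of 800 mm (1.0 is 800 mm), a list of three; "rotation": the turn, a rotation vector about the tool's x, y, z in units of pi rad (1.0 is pi rad), a list of three. In form: {"jaw": [jaw, ...], "dp": [[dx, dy, dz], ...], "rotation": [[rx, ry, rz], ...]}. A call has 1 to 10 rows; each row shifts and turns the commanded pose from where the row before left it, along the tool's axes as they then stand; what a row does not reach is not made up. A row lasts 1/8 s, in which the tool goes at most 62.5 mm and 10.7 degrees, less where a joint would pass 70% of its speed; a pose out of reach is approached as far as the arm can. A call with a number of a shift or a turn outside -1 to 1 is refused whole. A call with a gripper value outside its range is refused whole. The fingers move at their own pace and stop on an object; "squeeze" is the grip in N (left out, the last holds). Time passes only in rows, so rows that do not move let the fingers close. It gives the time, the measured TCP pose, the force and the opening at its end, in the units of the state.
- bot.observe(): the state, without advancing time (a new reading comes with each control period).
- grab_frame(name): name is "side" or "top" or "wrist"; returns the picture (480x640x3 uint8, blue, green, red); there is no depth.
- calibration(name): a dict with "camera_matrix" (3x3 intrinsics, pixels), "T" (4x4, takes a point from camera to world coordinates). Camera axes: x right, y down, z forward; pixel columns grow to the right and rows downward; lengths in m; the calibration is good to about 2 mm. A picture is of the moment at which its call begins: read the wrist's pose just before it. calibration takes no time and is no camera call; for the wrist camera it gives the pose at the moment of the call.
- workorder.job_done(): hands the job in, once; it reports no verdict.
The state is a dict: "clock": time; "qpos": joint angles; "qd": joint speeds; "joint_efforts": joint torques, N m; "position": TCP position; "tool_rot": TCP orientation; "force": force on the tool from outside, world axes, zero at the start; "moment": the same for the moment, N m; "grip_width": finger opening in m.
Only numpy, scipy, OpenCV 4.12 (cv2) and the standard library are available. Lean on these libraries where they do the work, as an engineer would, in place of code of your own. Each camera call takes 0.05 s, during which the arm holds its last target. There are 200 camera calls.

## Task

On the bench scale, unscrew the pot's captive cap fully and swing it clear, put every flanged weld boss into the pot, then swing the still unscrewed cap back over the pot and screw it fully home. Leave the dial's bezel turned so that its zero mark stands at the pointer with the pot filled and closed, so that whatever is taken out later shows as the missing weight. Leave everything else on the bench where it is.

Things in the scene. Friction and masses are not known exactly. Their poses are not given: they have to be found in the camera images.
- boss1: loose steel weld boss: round foot flange 36 mm diameter x 10 mm, above it a round stem 24 mm diameter x 30 mm, 40 mm tall in all, 0.11 to 0.19 kg; stands upright on its flange at the start. Origin: centre of the underside, z up along the stem. Three to five of the five bosses are present
- boss2: loose steel weld boss: round foot flange 36 mm diameter x 10 mm, above it a round stem 24 mm diameter x 30 mm, 40 mm tall in all, 0.11 to 0.19 kg; stands upright on its flange at the start. Origin: centre of the underside, z up along the stem. Three to five of the five bosses are present
- boss3: loose steel weld boss: round foot flange 36 mm diameter x 10 mm, above it a round stem 24 mm diameter x 30 mm, 40 mm tall in all, 0.11 to 0.19 kg; stands upright on its flange at the start. Origin: centre of the underside, z up along the stem. Three to five of the five bosses are present
- boss4: loose steel weld boss: round foot flange 36 mm diameter x 10 mm, above it a round stem 24 mm diameter x 30 mm, 40 mm tall in all, 0.11 to 0.19 kg; stands upright on its flange at the start. Origin: centre of the underside, z up along the stem. Three to five of the five bosses are present
- boss5: loose steel weld boss: round foot flange 36 mm diameter x 10 mm, above it a round stem 24 mm diameter x 30 mm, 40 mm tall in all, 0.11 to 0.19 kg; stands upright on its flange at the start. Origin: centre of the underside, z up along the stem. Three to five of the five bosses are present
- pot_in (a point): centre of the inner floor of the round steel pot that rides on the bench scale, 52 mm above the table (sinks up to 5 mm under load, 6 mm at most when pushed). The pot is 132 mm in outer diameter, 124 mm inside, 66 mm deep to its rim. z up; the axes turn with the scale (the cap's pivot post lies at +y, the dial at -y)
- swing_pivot (a point): on the vertical axis of the pivot post (16 mm diameter) on the pot's +y side, 90 mm from the pot's axis, 89 mm above the pot's inner floor. A flat steel arm, 24 mm wide, its top 93 mm above the pot's inner floor, reaches from it over the cap's centre and carries the cap, which cannot come off it
- swing (a joint): swing of that arm about the pivot, rad: 0 = cap centred over the pot (end stop), growing clockwise seen from above (the cap passes on the -x side of the post, to the pot's +y side), clear of the pot's mouth from 1.6, stop at 2.5; stays where left (about 0.1 N m).
- cap (a joint): turn of the captive screw cap in the arm, rad: 0 = screwed fully home, 2.6 = fully unscrewed (stop). Unscrews anticlockwise seen from above; rises 3.3 mm per rad; friction about 0.1 N m holds it where it is left. Its threaded skirt grips 6 mm of the pot's rim: unscrew it before swinging, and keep it unscrewed past 1.8 rad whenever swing is between 0.15 and 1.0
- cap_grip (a point): grip point of the cap's black grip bar, which stands above the arm: bar 56 mm long, 16 mm wide, 36 mm tall. The point is on the cap's axis, 10 mm below the bar's top and 26 mm above its lower edge; about 125 mm above the pot's inner floor when home. x along the bar's length, z up. The bar turns with the cap; the cap's disc below the arm is 142 mm in diameter
- bezel (a joint): turn of the dial's bezel, rad, growing clockwise seen from above, stops at -3.14 and 3.14. The white face with its tick marks and the bold black zero mark turns with it. Friction about 0.06 N m; it stays where left. It reads zero when joint bezel equals joint pointer
- bezel_grip (a point): centre of the bezel of the horizontal dial (it faces up) on the front right of the scale: a knurled aluminium ring 60 mm in diameter, 17 mm tall; this point is on its axis 10 mm above its lower edge, 7 mm below its upper edge. It stands on a 44 mm post that leaves 38 mm free below it. x points to the zero mark
- bezel_zero (a point): inner end of the bold black zero mark (5 mm wide, across the ring's top and the face's edge) on the bezel, 22 mm from the dial's axis, at the pointer's height
- pointer (a joint): angle of the dial's black pointer needle, rad, growing clockwise seen from above; driven by the scale: the heavier the pot's contents the larger (about 0 when empty, 2.5 rad per kg); stands in the same zero direction as the bezel's 0. Swings while the pot is touched
- pointer_tip (a point): tip of the pointer needle, 22 mm from the dial's axis
- nut: bystander: large dark steel hexagon nut, 36 mm across flats, 18 mm tall; origin under its centre
- sleeve: bystander: plain steel sleeve without a flange, 30 mm diameter, 45 mm tall, standing; origin under its centre
- brush: bystander: hand brush lying on the table; origin under its middle
- paste: bystander: small jar, 60 mm diameter, 65 mm tall; origin under its centre
- spray: bystander: spray can, 64 mm diameter, 170 mm tall; origin under its centre
- angle: bystander: aluminium angle strip 200 x 30 x 30 mm; origin under its middle
- slug: bystander: plain solid steel disc, 44 mm diameter, 30 mm tall; origin under its centre
There are look-alikes about, which are no part of the job. What is shaped like the boss3 but pink or red is not meant.

How it is judged:
By the outcome, as a careful person would: the job done as asked, in the order asked, and still so for the second after the job is handed in, with the robot touching nothing.
Of boss1, boss2, boss3, boss4, boss5 only 3 to 5 are there at a start; the rules pass over those that are not, and their reading is None.
At some moment in a run one of boss1, boss2, boss3, boss4, boss5 may be knocked a few centimetres aside while the robot is not near it.
Once in a run the grip may slacken for a moment while it holds something.
It also fails if it takes over 210 s, if anything falls off the work surface, if the arm or the gripper's body presses on something with over 40 N, if the wrist force passes 120 N, or if a joint passes its speed limit or range.

## Working session

There is one attempt and no reset: what is moved stays moved. The work goes in short steps, Python scripts to look and compute and a tool call to move; the robot and the scene stay as the last step left them, time stands still between calls to the robot, and variables do not carry over. Pictures are saved under pics/ and viewed, about 12 in all and at most 16, crops included, and the job is handed in when it is done.

Besides the shell and the picture viewer there is one more tool, called by a JSON object that holds its "op" and its "data". move_arm: Moves the arm, as the interface text tells. Shifts and turns lie within -1 to 1; 1 stands for 800 mm of shift or pi rad of turn. Its arguments: {"type":"object","properties":{"jaw":{"type":"array","items":{"type":"number"}},"dp":{"type":"array","items":{"type":"array","items":{"type":"number","minimum":-1,"maximum":1}}},"rotation":{"type":"array","items":{"type":"array","items":{"type":"number","minimum":-1,"maximum":1}}},"squeeze":{"type":"number"}},"required":["jaw","dp","rotation"]}

```bash
ls; mkdir -p pics
python3 - <<'E'
from workcell import bot, grab_frame, calibration, workorder
import cv2,numpy as np
o=bot.observe();print({k:np.round(v,3).tolist() for k,v in o.items()})
for n in ("side","top"):
    cv2.imwrite(f"pics/{n}0.png",grab_frame(n)); c=calibration(n);print(n,np.round(c["camera_matrix"],1).tolist(),np.round(c["T"],3).tolist())
c=calibration("wrist");print(np.round(c["camera_matrix"],1).tolist(),np.round(c["T"],3).tolist())
E
```

```text
pics
{'clock': 0.0, 'qpos': [-1.355, 0.522, -0.036, 1.6, 0.021, 1.021, -0.113], 'qd': [-0.0, -0.0, 0.002, 0.0, 0.003, 0.001, 0.001], 'joint_efforts': [-0.001, -92.71, 1.979, -36.993, 0.018, 0.008, -0.0], 'position': [0.176, 0.599, 0.193], 'tool_rot': [-3.14, 0.0, 2.856], 'force': [-0.396, 0.568, -0.13], 'moment': [-0.003, 0.008, 0.078], 'grip_width': 0.085}
side [[472.5, 0.0, 308.4], [0.0, 472.5, 240.7], [0.0, 0.0, 1.0]] [[0.826, -0.306, 0.474, 0.066], [-0.564, -0.468, 0.68, -0.702], [0.013, -0.829, -0.559, 0.737], [0.0, 0.0, 0.0, 1.0]]
top [[534.0, 0.0, 313.7], [0.0, 534.0, 241.3], [0.0, 0.0, 1.0]] [[0.008, -0.989, 0.149, 0.407], [-1.0, -0.01, -0.009, 0.029], [0.01, -0.149, -0.989, 1.266], [0.0, 0.0, 0.0, 1.0]]
[[408.9, 0.0, 323.9], [0.0, 408.9, 243.0], [0.0, 0.0, 1.0]] [[0.283, 0.925, 0.253, 0.112], [0.959, -0.272, -0.075, 0.618], [-0.0, 0.264, -0.964, 0.374], [0.0, 0.0, 0.0, 1.0]]
```

View pics/top0.png

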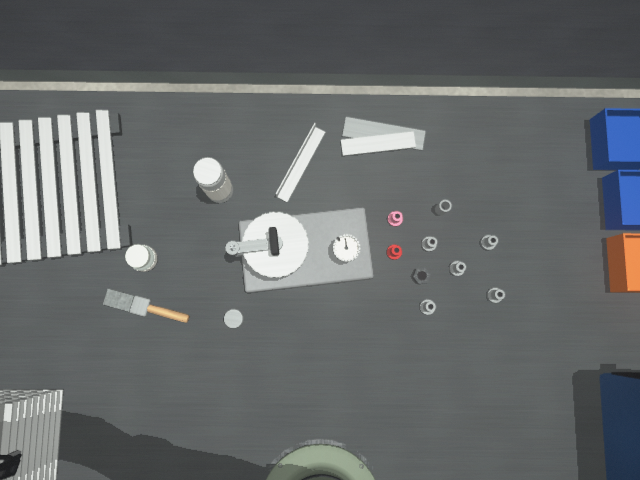

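View pics/side0.png

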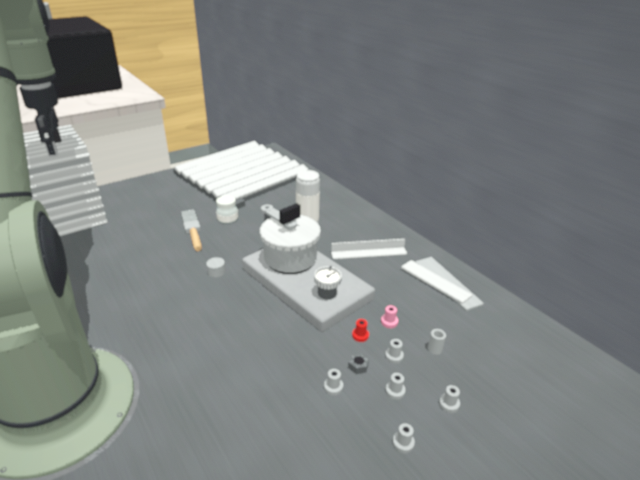

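Top view: pot cap at about (275,245), pivot (233,248), dial (346,248). Boss candidates are (430,243), (458,268), (489,242), (496,295) and (428,307). Look-alikes to avoid are the pink one (396,218), the red one (395,252), the sleeve without a flange (444,207), the nut (421,275) and the slug (233,318). Next is a close crop to check.

```bash
cat > h.py <<'E'
from workcell import bot, grab_frame, calibration, workorder
import cv2, numpy as np
def world(cal,u,v,z):
    K,T=np.array(cal["camera_matrix"]),np.array(cal["T"])
    d=T[:3,:3]@np.linalg.inv(K)@np.array([u,v,1.]); return T[:3,3]+d*(z-T[2,3])/d[2]
def pix(cal,p):
    K,T=np.array(cal["camera_matrix"]),np.array(cal["T"])
    q=K@(T[:3,:3].T@(np.asarray(p,float)-T[:3,3])); return q[:2]/q[2]
def plan(*wps, start=None, step=.06, ang=.18):
    """waypoints (x,y,z,yaw,jaw[,hold rows]) tool down -> prints rows for move_arm"""
    o=bot.observe(); p=np.array(o["position"]); y=o["tool_rot"][2]
    if start is not None: p=np.array(start[:3]);y=start[3]
    J,D,R=[],[],[]
    for w in wps:
        t=np.array(w[:3]); n=max(1,int(np.ceil(max(np.linalg.norm(t-p)/step,abs(w[3]-y)/ang))))
        for i in range(n):
            dw=(t-p)/n; ya=y+(w[3]-y)*i/n; c,s=np.cos(ya),np.sin(ya)
            D.append([round(c*dw[0]+s*dw[1],4)/.8,(s*dw[0]-c*dw[1])/.8,-dw[2]/.8]); R.append([0,0,round(-(w[3]-y)/n/np.pi,4)]); J.append(w[4])
        for _ in range(w[5] if len(w)>5 else 0): D.append([0,0,0]);R.append([0,0,0]);J.append(w[4])
        p,y=t,w[3]
    D=[[round(v,4)+0. for v in d] for d in D]
    for i in range(0,len(J),10): print("jaw",J[i:i+10],"\ndp",D[i:i+10],"\nrot",R[i:i+10])
def st():
    o=bot.observe(); print({k:np.round(o[k],4).tolist() for k in("clock","position","tool_rot","qpos","force","moment","grip_width")})
E
python3 - <<'E'
from h import *
im=cv2.imread("pics/top0.png"); cal=calibration("top")
a=cv2.resize(im[195:320,380:510],None,fx=5,fy=4.8,interpolation=cv2.INTER_CUBIC)
a=cv2.resize(im[195:320,220:510],None,fx=2.75,fy=2.75,interpolation=cv2.INTER_CUBIC); cv2.imwrite("pics/c1.png",a)
for n,(u,v,z) in dict(b1=(430,243,.02),b2=(458,268,.02),b3=(489,242,.02),b4=(496,295,.02),b5=(428,307,.02),cap=(275,245,.13),piv=(233,248,.145),dial=(346,248,.075),bar=(273,241,.187)).items(): print(n,world(cal,u,v,z).round(3))
E
```

```text
b1 [ 0.593 -0.256  0.02 ]
b2 [ 0.535 -0.321  0.02 ]
b3 [ 0.597 -0.396  0.02 ]
b4 [ 0.472 -0.408  0.02 ]
b5 [ 0.443 -0.248  0.02 ]
cap [0.569 0.102 0.13 ]
piv [0.56  0.19  0.145]
dial [ 0.572 -0.054  0.075]
bar [0.569 0.103 0.187]
```

View pics/c1.png

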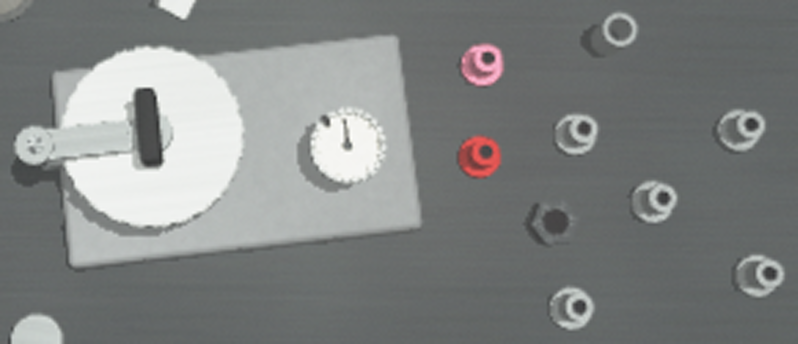

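Run:
```python
from h import *
cal=calibration("top")
f=lambda x,y:(220+x/2.75,195+y/2.75)
for n,x,y,z in [("b1",581,129,.04),("b2",663,198,.04),("b3",749,125,.04),("b4",770,273,.04),("b5",579,307,.04),("bartop",148,127,.187),("bt1",144,88,.187),("bt2",153,165,.187),("piv",36,145,.145),("disc",152,136,.125),("dial",347,146,.08)]:
    print(n,world(cal,*f(x,y),z).round(3))
plan((.25,.50,.30,2.3,0),(.569,.103,.30,.1,0,1))
```

```text
b1 [ 0.593 -0.255  0.04 ]
b2 [ 0.535 -0.323  0.04 ]
b3 [ 0.598 -0.398  0.04 ]
b4 [ 0.473 -0.41   0.04 ]
b5 [ 0.443 -0.25   0.04 ]
bartop [0.569 0.101 0.187]
bt1 [0.598 0.105 0.187]
bt2 [0.541 0.097 0.187]
piv [0.56  0.19  0.145]
disc [0.571 0.102 0.125]
dial [ 0.571 -0.054  0.08 ]
jaw [0, 0, 0, 0, 0, 0, 0, 0, 0, 0] 
dp [[np.float64(-0.0309), np.float64(-0.0233), np.float64(-0.0336)], [np.float64(-0.0339), np.float64(-0.0188), np.float64(-0.0336)], [np.float64(-0.0361), np.float64(-0.0139), np.float64(-0.0336)], [np.float64(-0.0376), np.float64(-0.0088), np.float64(-0.0336)], [np.float64(-0.0489), np.float64(-0.0026), np.float64(0.0)], [np.float64(-0.0486), np.float64(0.0057), np.float64(0.0)], [np.float64(-0.047), np.float64(0.0138), np.float64(0.0)], [np.float64(-0.044), np.float64(0.0215), np.float64(0.0)], [np.float64(-0.0398), np.float64(0.0286), np.float64(0.0)], [np.float64(-0.0344), np.float64(0.0349), np.float64(0.0)]] 
rot [[0, 0, np.float64(0.0442)], [0, 0, np.float64(0.0442)], [0, 0, np.float64(0.0442)], [0, 0, np.float64(0.0442)], [0, 0, 0.0539], [0, 0, 0.0539], [0, 0, 0.0539], [0, 0, 0.0539], [0, 0, 0.0539], [0, 0, 0.0539]]
jaw [0, 0, 0, 0, 0, 0, 0, 0] 
dp [[np.float64(-0.028), np.float64(0.0402), np.float64(0.0)], [np.float64(-0.0207), np.float64(0.0443), np.float64(0.0)], [np.float64(-0.013), np.float64(0.0472), np.float64(0.0)], [np.float64(-0.0049), np.float64(0.0487), np.float64(0.0)], [np.float64(0.0034), np.float64(0.0489), np.float64(0.0)], [np.float64(0.0116), np.float64(0.0476), np.float64(0.0)], [np.float64(0.0194), np.float64(0.045), np.float64(0.0)], [0.0, 0.0, 0.0]] 
rot [[0, 0, 0.0539], [0, 0, 0.0539], [0, 0, 0.0539], [0, 0, 0.0539], [0, 0, 0.0539], [0, 0, 0.0539], [0, 0, 0.0539], [0, 0, 0]]
```

{"op": "move_arm", "data": {"jaw": [0,0,0,0,0,0,0,0,0,0], "dp": [[-0.031,-0.023,-0.034],[-0.034,-0.019,-0.034],[-0.036,-0.014,-0.034],[-0.038,-0.009,-0.034],[-0.049,-0.003,0],[-0.049,0.006,0],[-0.047,0.014,0],[-0.044,0.021,0],[-0.04,0.029,0],[-0.034,0.035,0]], "rotation": [[0,0,0.044],[0,0,0.044],[0,0,0.044],[0,0,0.044],[0,0,0.054],[0,0,0.054],[0,0,0.054],[0,0,0.054],[0,0,0.054],[0,0,0.054]], "squeeze": 60}}

```text
clock: 1.35
position: [0.3987, 0.3155, 0.3018]
tool_rot: [-3.141, 0.0, 1.279]
force: [-0.1, 0.1, 0.1]
grip_width: 0.0856
```

{"op": "move_arm", "data": {"jaw": [0,0,0,0,0,0,0,0,0], "dp": [[-0.028,0.04,0],[-0.021,0.044,0],[-0.013,0.047,0],[-0.005,0.049,0],[0.003,0.049,0],[0.012,0.048,0],[0.019,0.045,0],[0,0,0],[0,0,0]], "rotation": [[0,0,0.054],[0,0,0.054],[0,0,0.054],[0,0,0.054],[0,0,0.054],[0,0,0.054],[0,0,0.054],[0,0,0],[0,0,0]]}}

```text
clock: 2.48
position: [0.5689, 0.1025, 0.3016]
tool_rot: [-3.142, 0.001, 0.099]
force: [0.0, 0.5, -0.6]
grip_width: 0.0853
```

```bash
sed -i 's/round(v,4)+0\. for/float(round(v,4)+0.) for/; s/round(-(w\[3\]-y)\/n\/np.pi,4)/float(round(-(w[3]-y)\/n\/np.pi,4))/' h.py
python3 - <<'E'
from h import *
st(); cv2.imwrite("pics/w1.png",grab_frame("wrist"));c=calibration("wrist")
np.save("pics/w1.npy",c["T"]); print(pix(c,[.569,.101,.187]),pix(c,[.571,-.054,.08]))
E
```

```text
{'clock': 2.475, 'position': [0.5689, 0.1025, 0.3016], 'tool_rot': [-3.1415, 0.0007, 0.0989], 'qpos': [-0.7817, 0.4266, 0.7244, 1.6099, -0.2965, 1.2191, -1.4703], 'force': [0.0263, 0.4933, -0.5911], 'moment': [-0.0431, 0.021, 0.0137], 'grip_width': 0.0853}
[326.78553278 223.77058883] [480.42015364 213.28562317]
```

View pics/w1.png

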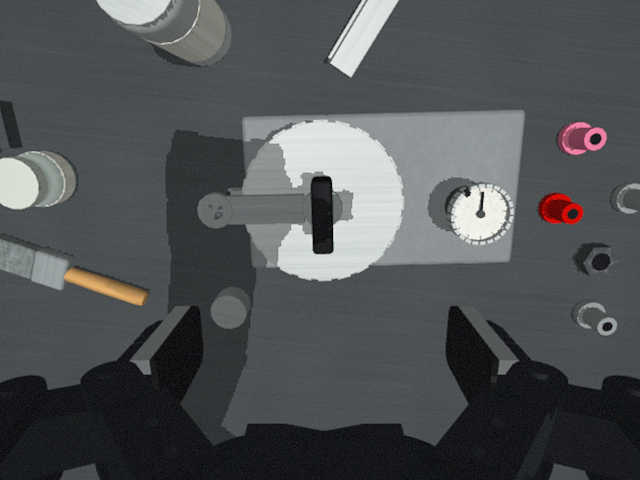

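Run:
```python
from h import *
im=cv2.imread("pics/w1.png");c=calibration("wrist")
g=im[160:270,295:350].max(2); m=(g<45).astype(np.uint8)
n,l,s,cen=cv2.connectedComponentsWithStats(m); k=1+s[1:,4].argmax()
ct=cv2.findContours((l==k).astype(np.uint8),0,1)[0][0]; r=cv2.minAreaRect(ct); print(s[k],r)
u,v=r[0][0]+295,r[0][1]+160
print([world(c,u,v,z).round(4) for z in(.187,.175)])
def ends(z): 
    b=cv2.boxPoints(r)+[295,160]; print(z,[world(c,*p,z).round(4)[:2].tolist() for p in b])
ends(.187)
# disc: white circle
for (u,v,z) in [(215,210,.147),(482,212,.085)]: print(world(c,u,v,z).round(4))
p=np.array([[322+81*np.cos(a),200+80*np.sin(a)] for a in np.linspace(0,6.28,5)])
print([world(c,u,v,.127).round(4)[:2] for u,v in((243,200),(404,201),(322,120),(322,281))])
```

```text
[  16   17   22   77 1480] ((27.078113555908203, 54.742034912109375), (76.0591812133789, 20.827129364013672), 87.75425720214844)
[array([0.5754, 0.1051, 0.187 ]), array([0.573, 0.105, 0.175])]
0.187 [[0.6019, 0.1163], [0.604, 0.1015], [0.5476, 0.0934], [0.5454, 0.109]]
[0.5625 0.1937 0.147 ]
[ 0.5732 -0.0533  0.085 ]
[array([0.5696, 0.1746]), array([0.5826, 0.0339]), array([0.6433, 0.1122]), array([0.5012, 0.0982])]
```

Run:
```python
from h import *
plan((.5725,.1035,.200,.125,0),(.5725,.1035,.160,.125,0),(.5725,.1035,.160,.125,255,6))
```

```text
jaw [0, 0, 0, 255, 255, 255, 255, 255, 255, 255] 
dp [[0.0024, -0.0002, 0.0636], [0.0024, -0.0001, 0.0636], [0.0, 0.0, 0.05], [0.0, 0.0, 0.0], [0.0, 0.0, 0.0], [0.0, 0.0, 0.0], [0.0, 0.0, 0.0], [0.0, 0.0, 0.0], [0.0, 0.0, 0.0], [0.0, 0.0, 0.0]] 
rot [[0, 0, -0.004], [0, 0, -0.004], [0, 0, -0.0], [0, 0, -0.0], [0, 0, 0], [0, 0, 0], [0, 0, 0], [0, 0, 0], [0, 0, 0], [0, 0, 0]]
```

{"op": "move_arm", "data": {"jaw": [0,0,0,0,255,255,255,255,255,255], "dp": [[0.0024,0,0.064],[0.0024,0,0.063],[0,0,0.05],[0,0,0],[0,0,0],[0,0,0],[0,0,0],[0,0,0],[0,0,0],[0,0,0]], "rotation": [[0,0,-0.004],[0,0,-0.004],[0,0,0],[0,0,0],[0,0,0],[0,0,0],[0,0,0],[0,0,0],[0,0,0],[0,0,0]], "squeeze": 60}}

```text
clock: 3.78
position: [0.573, 0.1024, 0.1603]
tool_rot: [3.142, 0.0, 0.122]
force: [0.4, 0.8, 0.5]
grip_width: 0.0001
```

```bash
python3 -c "
from h import *
st()"
```

```text
{'clock': 3.775, 'position': [0.573, 0.1024, 0.1603], 'tool_rot': [3.1416, 0.0, 0.1225], 'qpos': [-0.7083, 0.5721, 0.6313, 1.7734, -0.4097, 0.9307, -1.3517], 'force': [0.4189, 0.8414, 0.4827], 'moment': [-0.0111, -0.0225, -0.0252], 'grip_width': 0.0001}
```

```bash
python3 -c "
from h import *
a=grab_frame('side')[150:330,180:420]; b=grab_frame('wrist')
c=np.hstack([cv2.resize(a,(480,360)),cv2.resize(b,(320,240)) if 0 else cv2.resize(b[100:460,170:490],(320,360))])
cv2.imwrite('pics/c2.png',c)"
```

```text
(no output)
```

View pics/c2.png

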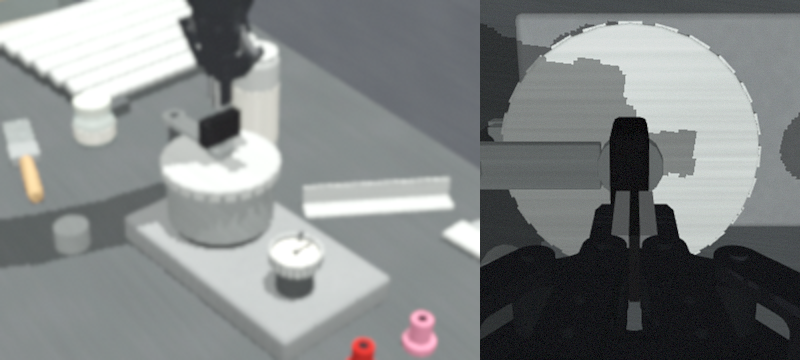

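```bash
python3 -c "
from h import *
p=bot.observe()['position'];s=calibration('side');w=calibration('wrist')
f=lambda q:(np.array(pix(s,q)-[180,150])*2).round(); g=lambda q:(np.array(pix(w,q)-[170,100])).round()
for q in (p,[.573,.104,.187],[.573,.104,.151],[.601,.108,.187],[.545,.100,.187],[.562,.193,.147]): print(np.round(q,3),'side',f(q),'wrist',g(q))
"
```

```text
[0.573 0.102 0.16 ] side [220. 136.] wrist [154. 178.]
[0.573 0.104 0.187] side [219. 116.] wrist [150. 200.]
[0.573 0.104 0.151] side [219. 142.] wrist [151. 171.]
[0.601 0.108 0.187] side [237. 108.] wrist [149. 132.]
[0.545 0.1   0.187] side [200. 124.] wrist [152. 262.]
[0.562 0.193 0.147] side [173. 116.] wrist [-28. 168.]
```

```bash
python3 -c "
from h import *
a=grab_frame('side')[140:240,250:340]; b=grab_frame('wrist')[190:440,240:420]
c=np.hstack([cv2.resize(a,(405,450),interpolation=2),cv2.resize(b,(324,450))]); c=(255*(c/255.)**.5).astype(np.uint8)
cv2.imwrite('pics/c3.png',c); print(bot.observe()['grip_width'])"
```

```text
0.0003153802332558713
```

View pics/c3.png

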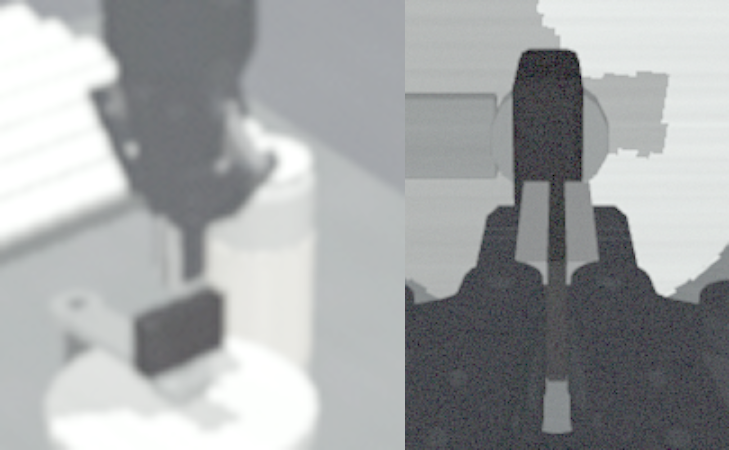

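{"op": "move_arm", "data": {"jaw": [0,0,0,0,0,0,0], "dp": [[0,0,0],[0,0,0],[0,0,0],[0,0,0.013],[0,0,0.012],[0,0,0],[0,0,0]], "rotation": [[0,0,0],[0,0,0],[0,0,0],[0,0,0],[0,0,0],[0,0,0],[0,0,0]]}}

```text
clock: 4.85
position: [0.5731, 0.1023, 0.1403]
tool_rot: [3.141, 0.0, 0.122]
force: [-0.3, 0.5, -0.3]
grip_width: 0.0851
```

```bash
python3 -c "
from h import *
a=grab_frame('side')[130:240,235:345]; b=grab_frame('wrist')[190:440,160:490]
c=np.hstack([cv2.resize(a,(450,450),interpolation=2),cv2.resize(b,(340,258)).repeat(1,0)[:258]] if 0 else [cv2.resize(a,(450,450),interpolation=2),cv2.resize(b,(340,450))]); c=(255*(c/255.)**.5).astype(np.uint8)
cv2.imwrite('pics/c4.png',c); st()"
```

```text
{'clock': 4.95, 'position': [0.5732, 0.1024, 0.1405], 'tool_rot': [3.1416, -0.0003, 0.1225], 'qpos': [-0.6959, 0.596, 0.6142, 1.7906, -0.4288, 0.8914, -1.3363], 'force': [0.8328, -0.3603, 0.449], 'moment': [0.0124, 0.0397, -0.0229], 'grip_width': 0.0852}
```

View pics/c4.png

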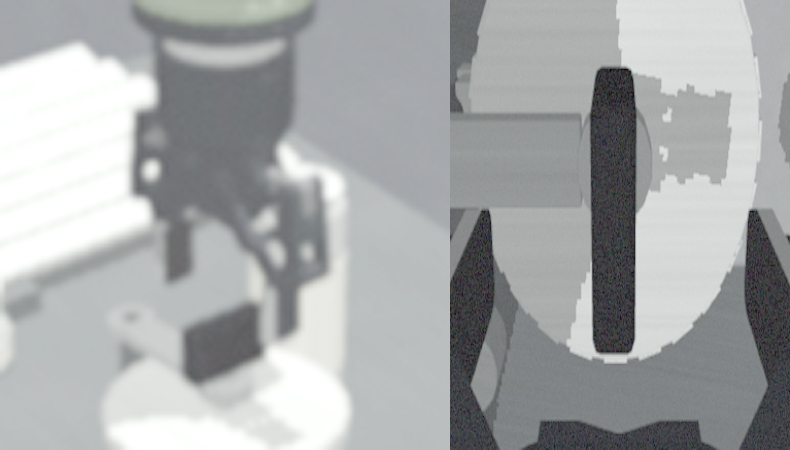

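```bash
python3 -c "
from h import *
s=calibration('side');w=calibration('wrist')
for z in (.14,.153,.17,.18,.19,.2): print(z,pix(s,[.578,.055,z]).round(1),pix(s,[.567,.149,z]).round(1), pix(w,[.589,.055,z]).round(),pix(w,[.578,.149,z]).round(),'obs s 306,212 278.5,198.4; w ~ 450,307 / 200,307')
"
```

```text
0.14 [302.8 233.7] [277.6 217.4] [429. 257.] [226. 256.] obs s 306,212 278.5,198.4; w ~ 450,307 / 200,307
0.153 [302.9 229. ] [277.5 212.8] [437. 266.] [219. 265.] obs s 306,212 278.5,198.4; w ~ 450,307 / 200,307
0.17 [302.9 222.7] [277.3 206.7] [448. 280.] [208. 278.] obs s 306,212 278.5,198.4; w ~ 450,307 / 200,307
0.18 [302.9 219. ] [277.2 203.1] [456. 289.] [201. 288.] obs s 306,212 278.5,198.4; w ~ 450,307 / 200,307
0.19 [303.  215.2] [277.1 199.4] [465. 300.] [192. 299.] obs s 306,212 278.5,198.4; w ~ 450,307 / 200,307
0.2 [303.  211.3] [277.  195.7] [476. 312.] [183. 311.] obs s 306,212 278.5,198.4; w ~ 450,307 / 200,307
```

{"op": "move_arm", "data": {"jaw": [0,0,0,255,255,255,255,255,255], "dp": [[0,0,0.013],[0,0,0.012],[0,0,0],[0,0,0],[0,0,0],[0,0,0],[0,0,0],[0,0,0],[0,0,0]], "rotation": [[0,0,0],[0,0,0],[0,0,0],[0,0,0],[0,0,0],[0,0,0],[0,0,0],[0,0,0],[0,0,0]]}}

```text
clock: 6.08
position: [0.5729, 0.1042, 0.1203]
tool_rot: [-3.14, 0.0, 0.124]
force: [-2.1, 9.0, 0.4]
grip_width: 0.0153
```

{"op": "move_arm", "data": {"jaw": [255,255,255,255,255,255,255,255], "dp": [[0,-0.002,0],[0,0,-0.0007],[0,0,-0.0007],[0,0,-0.0006],[0,0,-0.0007],[0,0,-0.0007],[0,0,0],[0,0,0]], "rotation": [[0,0,0],[0,0,-0.052],[0,0,-0.052],[0,0,-0.052],[0,0,-0.052],[0,0,-0.052],[0,0,0],[0,0,0]]}}

```text
clock: 7.08
position: [0.5729, 0.1041, 0.1231]
tool_rot: [3.141, -0.0, 0.936]
force: [0.4, 2.3, 0.6]
grip_width: 0.0151
```

```bash
python3 -c "
from h import *
st()"
```

```text
{'clock': 7.075, 'position': [0.5729, 0.1041, 0.1231], 'tool_rot': [3.1415, -0.0003, 0.9357], 'qpos': [-0.5427, 0.5688, 0.3752, 1.7966, -0.2718, 0.8267, -0.6709], 'force': [0.4172, 2.2548, 0.582], 'moment': [0.2544, -0.416, 0.0535], 'grip_width': 0.0151}
```

{"op": "move_arm", "data": {"jaw": [255,255,255,255,255,255,255,255,255,255], "dp": [[0,0,-0.0007],[0,0,-0.0006],[0,0,-0.0007],[0,0,-0.0007],[0,0,-0.0006],[0,0,-0.0007],[0,0,-0.0007],[0,0,-0.0006],[0,0,-0.0007],[0,0,0]], "rotation": [[0,0,-0.052],[0,0,-0.052],[0,0,-0.052],[0,0,-0.052],[0,0,-0.052],[0,0,-0.052],[0,0,-0.052],[0,0,-0.052],[0,0,-0.052],[0,0,0]]}}

```text
clock: 8.32
position: [0.5729, 0.1042, 0.1278]
tool_rot: [3.141, -0.0, 2.406]
force: [-0.3, 2.4, 0.8]
grip_width: 0.0153
```

{"op": "move_arm", "data": {"jaw": [255,255,255,255,255], "dp": [[0,0,-0.0007],[0,0,-0.0006],[0,0,-0.0002],[0,0,0],[0,0,0]], "rotation": [[0,0,-0.052],[0,0,-0.05],[0,0,-0.012],[0,0,0],[0,0,0]]}}

```text
clock: 8.95
position: [0.5734, 0.1043, 0.1291]
tool_rot: [3.14, 0.0, 2.76]
force: [3.7, 6.3, 1.0]
grip_width: 0.0151
```

```bash
python3 -c "
from h import *
st()"
```

```text
{'clock': 8.95, 'position': [0.5734, 0.1043, 0.1291], 'tool_rot': [3.1404, 0.0004, 2.7595], 'qpos': [-0.2043, 0.5303, -0.1081, 1.7729, 0.0724, 0.8412, 0.8428], 'force': [3.7074, 6.2533, 1.022], 'moment': [1.3879, -0.8624, -1.6055], 'grip_width': 0.0151}
```

```bash
cat >> h.py <<'E'
P=np.array([.5622,.1936]);C0=np.array([.573,.1043])
def arc(phi,C=C0):
    c,s=np.cos(-phi),np.sin(-phi); return P+np.array([[c,-s],[s,c]])@(C-P)
E
python3 - <<'E'
from h import *
w=[]
for i in range(1,15):
    f=2.2*i/14; w.append((*arc(f),.1291,2.735-f,255))
plan(*w)
E
```

```text
jaw [255, 255, 255, 255, 255, 255, 255, 255, 255, 255] 
dp [[0.0082, -0.0037, 0.0], [0.0079, -0.0045, 0.0], [0.0159, -0.0077, 0.0], [0.0159, -0.0077, 0.0], [0.0159, -0.0077, 0.0], [0.0159, -0.0077, 0.0], [0.0159, -0.0077, 0.0], [0.0159, -0.0077, 0.0], [0.0159, -0.0077, 0.0], [0.0159, -0.0077, 0.0]] 
rot [[0, 0, 0.0289], [0, 0, 0.0289], [0, 0, 0.05], [0, 0, 0.05], [0, 0, 0.05], [0, 0, 0.05], [0, 0, 0.05], [0, 0, 0.05], [0, 0, 0.05], [0, 0, 0.05]]
jaw [255, 255, 255, 255, 255] 
dp [[0.0159, -0.0077, 0.0], [0.0159, -0.0077, 0.0], [0.0159, -0.0077, 0.0], [0.0159, -0.0077, 0.0], [0.0159, -0.0077, 0.0]] 
rot [[0, 0, 0.05], [0, 0, 0.05], [0, 0, 0.05], [0, 0, 0.05], [0, 0, 0.05]]
```

{"op": "move_arm", "data": {"jaw": [255,255,255,255,255], "dp": [[0.008,-0.004,0],[0.008,-0.0045,0],[0.0159,-0.0077,0],[0.0159,-0.0077,0],[0.0159,-0.0077,0]], "rotation": [[0,0,0.029],[0,0,0.029],[0,0,0.05],[0,0,0.05],[0,0,0.05]]}}

```text
clock: 9.57
position: [0.5189, 0.1145, 0.1295]
tool_rot: [3.138, 0.001, 2.102]
force: [10.4, 6.8, -0.4]
grip_width: 0.0151
```

```bash
python3 -c "
from h import *
st(); p=bot.observe()['position'][:2]; print(np.linalg.norm(p-P))"
```

```text
{'clock': 9.575, 'position': [0.5189, 0.1145, 0.1295], 'tool_rot': [3.1382, 0.0007, 2.1023], 'qpos': [-0.3697, 0.4556, 0.0545, 1.9145, -0.0345, 0.7689, 0.2355], 'force': [10.4387, 6.7564, -0.4143], 'moment': [1.9328, -2.4403, -0.2308], 'grip_width': 0.0151}
0.09011210283956202
```

{"op": "move_arm", "data": {"jaw": [255,255,255,255,255,255,255,255,255,255], "dp": [[0.0159,-0.0077,0],[0.0159,-0.0077,0],[0.0159,-0.0077,0],[0.0159,-0.0077,0],[0.0159,-0.0077,0],[0.0159,-0.0077,0],[0.0159,-0.0077,0],[0.0159,-0.0077,0],[0.0159,-0.0077,0],[0.0159,-0.0077,0]], "rotation": [[0,0,0.05],[0,0,0.05],[0,0,0.05],[0,0,0.05],[0,0,0.05],[0,0,0.05],[0,0,0.05],[0,0,0.05],[0,0,0.05],[0,0,0.05]]}}

```text
clock: 10.82
position: [0.4821, 0.2355, 0.1291]
tool_rot: [3.14, -0.0, 0.532]
force: [6.1, -4.9, -0.6]
grip_width: 0.0148
```

```bash
python3 -c "
from h import *
st(); p=bot.observe()['position'][:2]; print(np.linalg.norm(p-P), np.arctan2(*(p-P)[::-1]))"
```

```text
{'clock': 10.825, 'position': [0.4821, 0.2355, 0.1291], 'tool_rot': [3.1401, -0.0, 0.5315], 'qpos': [-0.8955, 0.506, 0.4527, 1.9136, -0.3014, 0.7887, -1.3169], 'force': [6.1183, -4.9083, -0.646], 'moment': [-1.3335, -1.2233, 0.0681], 'grip_width': 0.0148}
0.09037609085685391 2.659711354822905
```

Run:
```python
from h import *
p=bot.observe()["position"]
plan((*p,.5315,0,3),(p[0],p[1],.20,.5315,0),(.55,-.30,.22,.5,0,1))
```

```text
jaw [0, 0, 0, 0, 0, 0, 0, 0, 0, 0] 
dp [[0.0, 0.0, 0.0], [0.0, 0.0, 0.0], [0.0, 0.0, 0.0], [0.0, 0.0, 0.0], [0.0, 0.0, -0.0443], [0.0, 0.0, -0.0443], [-0.0266, 0.062, -0.0025], [-0.0264, 0.0621, -0.0025], [-0.0262, 0.0622, -0.0025], [-0.026, 0.0623, -0.0025]] 
rot [[0, 0, 0.0], [0, 0, 0], [0, 0, 0], [0, 0, 0], [0, 0, -0.0], [0, 0, -0.0], [0, 0, 0.001], [0, 0, 0.001], [0, 0, 0.001], [0, 0, 0.001]]
jaw [0, 0, 0, 0, 0, 0, 0] 
dp [[-0.0259, 0.0623, -0.0025], [-0.0256, 0.0624, -0.0025], [-0.0254, 0.0625, -0.0025], [-0.0252, 0.0626, -0.0025], [-0.025, 0.0627, -0.0025], [-0.0249, 0.0627, -0.0025], [0.0, 0.0, 0.0]] 
rot [[0, 0, 0.001], [0, 0, 0.001], [0, 0, 0.001], [0, 0, 0.001], [0, 0, 0.001], [0, 0, 0.001], [0, 0, 0]]
```

{"op": "move_arm", "data": {"jaw": [0,0,0,0,0,0,0,0,0,0], "dp": [[0,0,0],[0,0,0],[0,0,0],[0,0,0],[0,0,-0.044],[0,0,-0.044],[-0.027,0.062,-0.0025],[-0.026,0.062,-0.0025],[-0.026,0.062,-0.0025],[-0.026,0.062,-0.0025]], "rotation": [[0,0,0],[0,0,0],[0,0,0],[0,0,0],[0,0,0],[0,0,0],[0,0,0.001],[0,0,0.001],[0,0,0.001],[0,0,0.001]]}}

```text
clock: 12.08
position: [0.5113, 0.0208, 0.2077]
tool_rot: [-3.141, -0.001, 0.531]
force: [0.5, 0.9, -0.1]
grip_width: 0.0854
```

{"op": "move_arm", "data": {"jaw": [0,0,0,0,0,0,0,0], "dp": [[-0.026,0.062,-0.0025],[-0.026,0.062,-0.0025],[-0.025,0.062,-0.0025],[-0.025,0.063,-0.0025],[-0.025,0.063,-0.0025],[-0.025,0.063,-0.0025],[0,0,0],[0,0,0]], "rotation": [[0,0,0.001],[0,0,0.001],[0,0,0.001],[0,0,0.001],[0,0,0.001],[0,0,0.001],[0,0,0],[0,0,0]]}}

```text
clock: 13.08
position: [0.5556, -0.2978, 0.2192]
tool_rot: [-3.141, -0.0, 0.512]
force: [0.4, 0.6, -0.1]
grip_width: 0.0857
```

Run:
```python
from h import *
st(); cv2.imwrite("pics/w2.png",grab_frame("wrist"));c=calibration("wrist")
np.save("pics/w2.npy",c["T"])
for b in [(.593,-.255),(.535,-.323),(.598,-.398),(.473,-.41),(.443,-.25)]: print(b,pix(c,[*b,.04]).round())
```

```text
{'clock': 13.075, 'position': [0.5556, -0.2978, 0.2192], 'tool_rot': [-3.1409, -0.0, 0.5118], 'qpos': [0.0328, 0.5674, 0.5684, 1.5766, -0.3317, 1.0959, -0.3758], 'force': [0.377, 0.6436, -0.1042], 'moment': [0.02, -0.0074, -0.0089], 'grip_width': 0.0857}
(0.593, -0.255) [303. 147.]
(0.535, -0.323) [338. 242.]
(0.598, -0.398) [445. 222.]
(0.473, -0.41) [384. 337.]
(0.443, -0.25) [222. 287.]
```

View pics/w2.png

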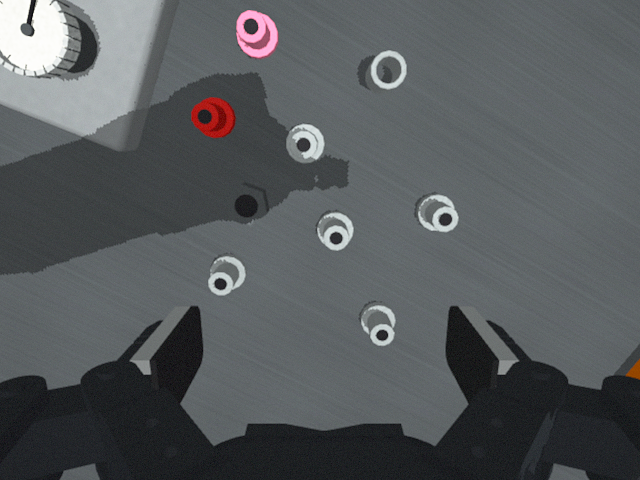

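```bash
cat >> h.py <<'E'
def spot(deg,r=.038,psi=.12):
    a=np.radians(deg)+psi; return C0+r*np.array([np.cos(a),np.sin(a)])
E
python3 - <<'E'
from h import *
c=calibration("wrist")
B={}
for n,u,v in [(1,303,145),(2,336,237),(3,445,219),(4,382,334),(5,220,284)]: B[n]=world(c,u,v,.04)[:2]; print(n,B[n].round(4))
for d in(54,126,198,-18,-90): print(d,spot(d).round(4))
b=B[1]
plan((*b,.05,1.06,100),(*b,-.025,1.06,100,1),(*b,-.025,1.06,255,4),(*b,.10,1.06,255))
E
```

```text
1 [ 0.5947 -0.2541]
2 [ 0.5379 -0.3192]
3 [ 0.6004 -0.3963]
4 [ 0.4752 -0.4066]
5 [ 0.4448 -0.2469]
54 [0.5915 0.1375]
126 [0.5471 0.1321]
198 [0.5385 0.0883]
-18 [0.6103 0.097 ]
-90 [0.5775 0.0666]
jaw [100, 100, 100, 100, 100, 100, 100, 255, 255, 255] 
dp [[0.0171, -0.0058, 0.0529], [0.0177, -0.0034, 0.0529], [0.0181, -0.0009, 0.0529], [0.018, 0.0016, 0.0529], [0.0, 0.0, 0.0469], [0.0, 0.0, 0.0469], [0.0, 0.0, 0.0], [0.0, 0.0, 0.0], [0.0, 0.0, 0.0], [0.0, 0.0, 0.0]] 
rot [[0, 0, -0.0435], [0, 0, -0.0435], [0, 0, -0.0435], [0, 0, -0.0435], [0, 0, -0.0], [0, 0, -0.0], [0, 0, 0], [0, 0, -0.0], [0, 0, 0], [0, 0, 0]]
jaw [255, 255, 255, 255, 255] 
dp [[0.0, 0.0, 0.0], [0.0, 0.0, 0.0], [0.0, 0.0, -0.0521], [0.0, 0.0, -0.0521], [0.0, 0.0, -0.0521]] 
rot [[0, 0, 0], [0, 0, 0], [0, 0, -0.0], [0, 0, -0.0], [0, 0, -0.0]]
```

{"op": "move_arm", "data": {"jaw": [100,100,100,100,100,100,100,100], "dp": [[0.017,-0.006,0.053],[0.018,-0.003,0.053],[0.018,-0.001,0.053],[0.018,0.0015,0.053],[0,0,0.045],[0,0,0.044],[0,0,0],[0,0,0]], "rotation": [[0,0,-0.0435],[0,0,-0.0435],[0,0,-0.0435],[0,0,-0.0435],[0,0,0],[0,0,0],[0,0,0],[0,0,0]]}}

```text
clock: 14.12
position: [0.5955, -0.2547, -0.0199]
tool_rot: [3.14, -0.0, 1.06]
force: [0.2, -0.4, 0.2]
grip_width: 0.0519
```

{"op": "move_arm", "data": {"jaw": [255,255,255,255,255,255,255], "dp": [[0,0,0],[0,0,0],[0,0,0],[0,0,0],[0,0,-0.025],[0,0,-0.05],[0,0,0]], "rotation": [[0,0,0],[0,0,0],[0,0,0],[0,0,0],[0,0,0],[0,0,0],[0,0,0]]}}

```text
clock: 15.0
position: [0.5966, -0.256, 0.0428]
tool_rot: [3.136, -0.001, 1.059]
force: [0.2, -0.1, -1.6]
grip_width: 0.0223
```

Run:
```python
from h import *
st(); a=grab_frame("side"); p=bot.observe()["position"]; u=pix(calibration("side"),p).astype(int); print(u)
cv2.imwrite("pics/s2.png",cv2.resize(a[u[1]-80:u[1]+40,u[0]-60:u[0]+60],(600,600),interpolation=2))
```

```text
{'clock': 15.0, 'position': [0.5966, -0.256, 0.0428], 'tool_rot': [3.1362, -0.0009, 1.0586], 'qpos': [0.103, 0.7653, 0.3298, 1.6608, -0.3298, 0.7652, 0.0737], 'force': [0.1705, -0.0698, -1.6435], 'moment': [0.0018, -0.0061, -0.0379], 'grip_width': 0.0223}
[396 343]
```

View pics/s2.png

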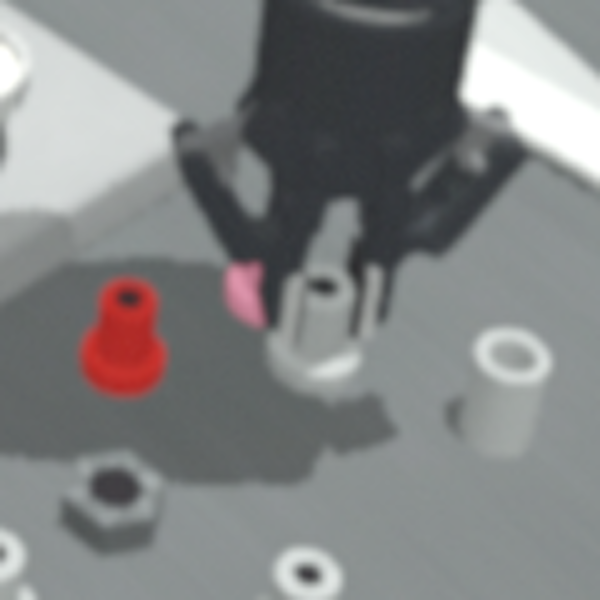

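Run:
```python
from h import *
s=spot(54)
plan((.5966,-.256,.155,1.06,255),(*s,.155,1.06,255),(*s,.038,1.06,255,1))
```

```text
jaw [255, 255, 255, 255, 255, 255, 255, 255, 255, 255] 
dp [[0.0, 0.0007, -0.0713], [0.0, 0.0007, -0.0713], [0.0609, -0.0351, 0.0], [0.0609, -0.0351, 0.0], [0.0609, -0.0351, 0.0], [0.0609, -0.0351, 0.0], [0.0609, -0.0351, 0.0], [0.0609, -0.0351, 0.0], [0.0609, -0.0351, 0.0], [0.0, 0.0, 0.0731]] 
rot [[0, 0, -0.0002], [0, 0, -0.0002], [0, 0, -0.0], [0, 0, -0.0], [0, 0, -0.0], [0, 0, -0.0], [0, 0, -0.0], [0, 0, -0.0], [0, 0, -0.0], [0, 0, -0.0]]
jaw [255, 255] 
dp [[0.0, 0.0, 0.0731], [0.0, 0.0, 0.0]] 
rot [[0, 0, -0.0], [0, 0, 0]]
```

{"op": "move_arm", "data": {"jaw": [255,255,255,255,255,255,255,255,255,255], "dp": [[0,0.0007,-0.071],[0,0.0007,-0.071],[0.061,-0.035,0],[0.061,-0.035,0],[0.061,-0.035,0],[0.061,-0.035,0],[0.061,-0.035,0],[0.061,-0.035,0],[0.061,-0.035,0],[0,0,0]], "rotation": [[0,0,0],[0,0,0],[0,0,0],[0,0,0],[0,0,0],[0,0,0],[0,0,0],[0,0,0],[0,0,0],[0,0,0]]}}

```text
clock: 16.3
position: [0.591, 0.1435, 0.1515]
tool_rot: [-3.14, -0.0, 1.065]
force: [0.4, -0.9, -1.4]
grip_width: 0.0219
```

Run:
```python
from h import *
st(); b=grab_frame("wrist"); c=calibration("wrist")
cv2.imwrite("pics/w3.png",b); s=spot(54); plan((*s,.038,1.06,255,2))
for z in(.118,): print([pix(c,[*(C0+.062*np.array([np.cos(a),np.sin(a)])),z]).round().tolist() for a in(0,1.57,3.14,4.71)])
```

```text
{'clock': 16.3, 'position': [0.591, 0.1435, 0.1515], 'tool_rot': [-3.1397, -0.0005, 1.0655], 'qpos': [-0.5949, 0.5726, 0.3853, 1.7019, -0.2611, 0.919, -0.6108], 'force': [0.4165, -0.9148, -1.4072], 'moment': [-0.1433, -0.0242, -0.0246], 'grip_width': 0.0219}
jaw [255, 255, 255, 255] 
dp [[-0.0015, 0.0009, 0.0711], [-0.0015, 0.0009, 0.0711], [0.0, 0.0, 0.0], [0.0, 0.0, 0.0]] 
rot [[0, 0, 0.0004], [0, 0, 0.0004], [0, 0, 0], [0, 0, 0]]
[[425.0, 274.0], [272.0, 232.0], [236.0, 370.0], [376.0, 405.0]]
```

View pics/w3.png

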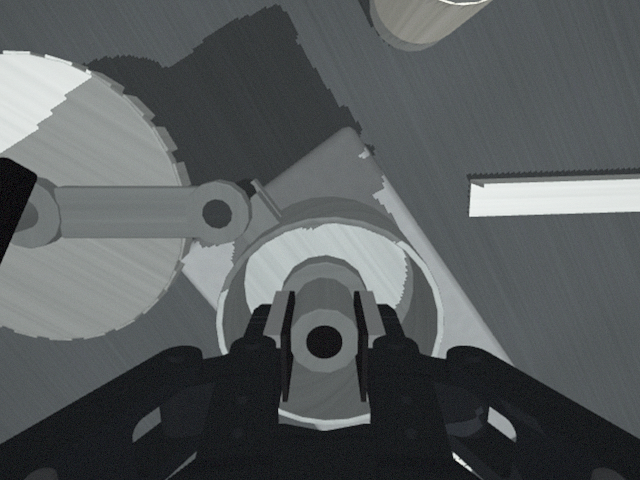

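{"op": "move_arm", "data": {"jaw": [255,255,255,255], "dp": [[-0.005,0.003,0.04],[-0.0015,0.001,0.06],[0,0,0.042],[0,0,0]], "rotation": [[0,0,0],[0,0,0],[0,0,0],[0,0,0]]}}

```text
clock: 16.85
position: [0.591, 0.1303, 0.0368]
tool_rot: [-3.139, 0.003, 1.057]
force: [0.7, -0.0, -1.2]
grip_width: 0.0219
```

Run:
```python
from h import *
st(); print(spot(54)); print(spot(54)-bot.observe()["position"][:2])
```

```text
{'clock': 16.85, 'position': [0.591, 0.1303, 0.0368], 'tool_rot': [-3.1391, 0.0035, 1.0571], 'qpos': [-0.5303, 0.7213, 0.3199, 1.7777, -0.3275, 0.6994, -0.545], 'force': [0.7317, -0.0349, -1.1761], 'moment': [-0.0066, -0.0413, -0.0473], 'grip_width': 0.0219}
[0.59149494 0.13749544]
[0.00054023 0.00723734]
```

{"op": "move_arm", "data": {"jaw": [255,255,145,145,145,145,145,145,145], "dp": [[0.0076,-0.0043,0],[0,0,0.002],[0,0,0],[0,0,0],[0,0,0],[0,0,-0.03],[0,0,-0.075],[0,0,-0.075],[0,0,0]], "rotation": [[0,0,0],[0,0,0],[0,0,0],[0,0,0],[0,0,0],[0,0,0],[0,0,0],[0,0,0],[0,0,0]]}}

```text
clock: 17.98
position: [0.5946, 0.1394, 0.1856]
tool_rot: [3.137, -0.005, 1.058]
force: [-0.7, 0.6, -1.4]
grip_width: 0.0367
```

Run:
```python
from h import *
st(); b=(.5379,-.3192)
plan((*b,.155,2.32,100),(*b,-.020,2.32,100,2))
cv2.imwrite("pics/w4.png",grab_frame("wrist"))
```

```text
{'clock': 17.975, 'position': [0.5946, 0.1394, 0.1856], 'tool_rot': [3.137, -0.0054, 1.0585], 'qpos': [-0.6052, 0.535, 0.4102, 1.6712, -0.2482, 0.9798, -0.6207], 'force': [-0.7399, 0.6203, -1.3529], 'moment': [0.0046, 0.0198, 0.0371], 'grip_width': 0.0367}
jaw [100, 100, 100, 100, 100, 100, 100, 100, 100, 100] 
dp [[-0.0668, 0.0274, 0.0048], [-0.0702, 0.0166, 0.0048], [-0.072, 0.0053, 0.0048], [-0.072, -0.006, 0.0048], [-0.0701, -0.0173, 0.0048], [-0.0665, -0.0281, 0.0048], [-0.0612, -0.0382, 0.0048], [-0.0545, -0.0473, 0.0048], [0.0, 0.0, 0.0729], [0.0, 0.0, 0.0729]] 
rot [[0, 0, -0.0502], [0, 0, -0.0502], [0, 0, -0.0502], [0, 0, -0.0502], [0, 0, -0.0502], [0, 0, -0.0502], [0, 0, -0.0502], [0, 0, -0.0502], [0, 0, -0.0], [0, 0, -0.0]]
jaw [100, 100, 100] 
dp [[0.0, 0.0, 0.0729], [0.0, 0.0, 0.0], [0.0, 0.0, 0.0]] 
rot [[0, 0, -0.0], [0, 0, 0], [0, 0, 0]]
```

```bash
cat >> h.py <<'E'
BP={1:(430,243),2:(458,268),3:(489,242),4:(496,295),5:(428,307)}
def chk(ns):
    t=cv2.imread("pics/top0.png"); g=grab_frame("top"); cv2.imwrite("pics/topnow.png",g)
    for n in ns:
        u,v=BP[n]; r=cv2.matchTemplate(g[v-45:v+46,u-45:u+46],t[v-11:v+12,u-11:u+12],cv2.TM_CCOEFF_NORMED)
        _,m,_,l=cv2.minMaxLoc(r); print("boss",n,"score",round(m,2),"shift px",l[0]-34,l[1]-34)
E
python3 -c "
from h import *
chk([2,3,4,5])"
```

```text
boss 2 score 1.0 shift px 0 0
boss 3 score 1.0 shift px 0 0
boss 4 score 1.0 shift px 0 0
boss 5 score 1.0 shift px 0 0
```

{"op": "move_arm", "data": {"jaw": [100,100,100,100,100,100,100,100,100], "dp": [[-0.067,0.027,0.005],[-0.07,0.017,0.005],[-0.072,0.005,0.005],[-0.072,-0.006,0.005],[-0.07,-0.017,0.005],[-0.066,-0.028,0.005],[-0.061,-0.038,0.005],[-0.055,-0.047,0.004],[0,0,0]], "rotation": [[0,0,-0.05],[0,0,-0.05],[0,0,-0.05],[0,0,-0.05],[0,0,-0.05],[0,0,-0.05],[0,0,-0.05],[0,0,-0.05],[0,0,0]]}}

```text
clock: 19.2
position: [0.5321, -0.3238, 0.148]
tool_rot: [-3.139, -0.002, 2.311]
force: [-0.8, 0.3, -0.1]
grip_width: 0.0519
```

Run:
```python
from h import *
st(); b=(.5379,-.3192)
plan((*b,-.020,2.32,100,2))
a=grab_frame("wrist"); c=calibration("wrist"); u=pix(c,[*b,.04]); print(u)
g=cv2.cvtColor(a,6); cv2.imwrite("pics/w5.png",a)
```

```text
{'clock': 19.2, 'position': [0.5321, -0.3238, 0.148], 'tool_rot': [-3.1391, -0.0016, 2.3112], 'qpos': [0.3688, 0.5715, 0.1213, 1.6533, -0.0798, 0.9241, 1.2597], 'force': [-0.7522, 0.3342, -0.0845], 'moment': [-0.0094, 0.0204, -0.0119], 'grip_width': 0.0519}
jaw [100, 100, 100, 100, 100] 
dp [[-0.0002, 0.0031, 0.07], [-0.0002, 0.0031, 0.07], [-0.0002, 0.0031, 0.07], [0.0, 0.0, 0.0], [0.0, 0.0, 0.0]] 
rot [[0, 0, -0.0009], [0, 0, -0.0009], [0, 0, -0.0009], [0, 0, 0], [0, 0, 0]]
[330.40980532 230.0007622 ]
```

{"op": "move_arm", "data": {"jaw": [100,100,100,100,100,255,255,255,255], "dp": [[0,0.008,0.03],[0,0,0.06],[0,0,0.06],[0,0,0.06],[0,0,0],[0,0,0],[0,0,0],[0,0,0],[0,0,0]], "rotation": [[0,0,-0.002],[0,0,0],[0,0,0],[0,0,0],[0,0,0],[0,0,0],[0,0,0],[0,0,0],[0,0,0]]}}

```text
clock: 20.38
position: [0.541, -0.3146, -0.0159]
tool_rot: [3.14, 0.003, 2.322]
force: [-1.5, 0.5, 5.6]
grip_width: 0.0217
```

Run:
```python
from h import *
st(); p=bot.observe()["position"]; s=spot(126)
plan((*p[:2],.155,2.32,255),(*s,.155,2.32,255,1))
```

```text
{'clock': 20.375, 'position': [0.541, -0.3146, -0.0159], 'tool_rot': [3.1404, 0.0025, 2.3216], 'qpos': [0.3775, 0.7961, 0.082, 1.7313, -0.1018, 0.6155, 1.2688], 'force': [-1.4788, 0.5305, 5.6066], 'moment': [0.2004, 0.2743, 0.0542], 'grip_width': 0.0217}
jaw [255, 255, 255, 255, 255, 255, 255, 255, 255, 255] 
dp [[0.0, 0.0, -0.0712], [0.0, 0.0, -0.0712], [0.0, 0.0, -0.0712], [0.0505, 0.0482, 0.0], [0.0505, 0.0482, 0.0], [0.0505, 0.0482, 0.0], [0.0505, 0.0482, 0.0], [0.0505, 0.0482, 0.0], [0.0505, 0.0482, 0.0], [0.0505, 0.0482, 0.0]] 
rot [[0, 0, 0.0002], [0, 0, 0.0002], [0, 0, 0.0002], [0, 0, -0.0], [0, 0, -0.0], [0, 0, -0.0], [0, 0, -0.0], [0, 0, -0.0], [0, 0, -0.0], [0, 0, -0.0]]
jaw [255, 255] 
dp [[0.0505, 0.0482, 0.0], [0.0, 0.0, 0.0]] 
rot [[0, 0, -0.0], [0, 0, 0]]
```

{"op": "move_arm", "data": {"jaw": [255,255,255,255,255,255,255,255,255,255], "dp": [[0,0,-0.071],[0,0,-0.071],[0,0,-0.071],[0.05,0.048,0],[0.05,0.048,0],[0.05,0.048,0],[0.05,0.048,0],[0.05,0.048,0],[0.05,0.048,0],[0.05,0.048,0]], "rotation": [[0,0,0],[0,0,0],[0,0,0],[0,0,0],[0,0,0],[0,0,0],[0,0,0],[0,0,0],[0,0,0],[0,0,0]]}}

```text
clock: 21.62
position: [0.5456, 0.0758, 0.1541]
tool_rot: [3.139, 0.001, 2.321]
force: [1.5, -0.0, -1.2]
grip_width: 0.0217
```

{"op": "move_arm", "data": {"jaw": [255,255,255], "dp": [[0.05,0.048,0],[0,0,0],[0,0,0]], "rotation": [[0,0,0],[0,0,0],[0,0,0]]}}

```text
clock: 22.0
position: [0.5464, 0.129, 0.1534]
tool_rot: [3.14, 0.001, 2.322]
force: [1.0, -0.5, -1.2]
grip_width: 0.0218
```

Run:
```python
from h import *
st(); s=spot(126)
plan((*s,.11,2.32,255),(*s,.041,2.32,255,1))
cv2.imwrite("pics/w6.png",grab_frame("wrist"))
```

```text
{'clock': 22.0, 'position': [0.5464, 0.129, 0.1534], 'tool_rot': [3.1403, 0.0009, 2.3217], 'qpos': [-0.3857, 0.4679, 0.0658, 1.8157, -0.0388, 0.8577, 0.4492], 'force': [0.9938, -0.4506, -1.2453], 'moment': [-0.0469, -0.0081, 0.0162], 'grip_width': 0.0218}
jaw [255, 255, 255, 255] 
dp [[0.0022, 0.0034, 0.0543], [0.0, 0.0, 0.0431], [0.0, 0.0, 0.0431], [0.0, 0.0, 0.0]] 
rot [[0, 0, 0.0005], [0, 0, -0.0], [0, 0, -0.0], [0, 0, 0]]
```

View pics/w6.png

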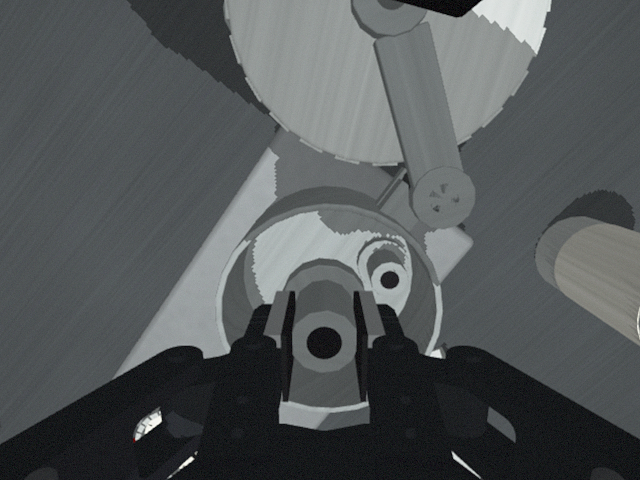

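{"op": "move_arm", "data": {"jaw": [255,255,255,255,145,145,145,145,145,145], "dp": [[0.002,0.0034,0.055],[0,0,0.043],[0,0,0.043],[0,0,0],[0,0,0],[0,0,0],[0,0,0],[0,0,-0.04],[0,0,-0.07],[0,0,-0.04]], "rotation": [[0,0,0],[0,0,0],[0,0,0],[0,0,0],[0,0,0],[0,0,0],[0,0,0],[0,0,0],[0,0,0],[0,0,0]]}}

```text
clock: 23.3
position: [0.5478, 0.1325, 0.1625]
tool_rot: [3.139, 0.001, 2.322]
force: [0.7, 0.1, 0.4]
grip_width: 0.0368
```

Run:
```python
from h import *
st(); chk([3,4,5]); b=(.6004,-.3963); q=bot.observe()
plan((*b,.12,.435,100,1),start=(.5471,.1321,.155,2.32))
```

```text
{'clock': 23.3, 'position': [0.5478, 0.1325, 0.1625], 'tool_rot': [3.1389, 0.0012, 2.3216], 'qpos': [-0.3919, 0.4591, 0.0677, 1.8028, -0.0389, 0.878, 0.4443], 'force': [0.7467, 0.1163, 0.3746], 'moment': [-0.0102, -0.0325, 0.0238], 'grip_width': 0.0368}
boss 3 score 1.0 shift px 0 0
boss 4 score 1.0 shift px 0 0
boss 5 score 1.0 shift px 0 0
jaw [100, 100, 100, 100, 100, 100, 100, 100, 100, 100] 
dp [[-0.0481, -0.0365, 0.004], [-0.0536, -0.0277, 0.004], [-0.0575, -0.0182, 0.004], [-0.0598, -0.0081, 0.004], [-0.0602, 0.0022, 0.004], [-0.059, 0.0125, 0.004], [-0.056, 0.0224, 0.004], [-0.0514, 0.0316, 0.004], [-0.0452, 0.0399, 0.004], [-0.0379, 0.047, 0.004]] 
rot [[0, 0, 0.0545], [0, 0, 0.0545], [0, 0, 0.0545], [0, 0, 0.0545], [0, 0, 0.0545], [0, 0, 0.0545], [0, 0, 0.0545], [0, 0, 0.0545], [0, 0, 0.0545], [0, 0, 0.0545]]
jaw [100, 100] 
dp [[-0.0292, 0.0528, 0.004], [0.0, 0.0, 0.0]] 
rot [[0, 0, 0.0545], [0, 0, 0]]
```

Run:
```python
from h import *
b=(.6004,-.3963)
plan((*b,.12,1.69,100,1))
```

```text
jaw [100, 100, 100, 100, 100, 100, 100, 100, 100, 100] 
dp [[-0.0586, -0.0449, 0.0063], [-0.0616, -0.0407, 0.0063], [-0.0642, -0.0363, 0.0063], [-0.0666, -0.0317, 0.0063], [-0.0687, -0.0269, 0.0063], [-0.0705, -0.022, 0.0063], [-0.0719, -0.0171, 0.0063], [-0.0729, -0.012, 0.0063], [-0.0735, -0.0068, 0.0063], [0.0, 0.0, 0.0]] 
rot [[0, 0, 0.0223], [0, 0, 0.0223], [0, 0, 0.0223], [0, 0, 0.0223], [0, 0, 0.0223], [0, 0, 0.0223], [0, 0, 0.0223], [0, 0, 0.0223], [0, 0, 0.0223], [0, 0, 0]]
```

{"op": "move_arm", "data": {"jaw": [145,100,100,100,100,100,100,100,100,100], "dp": [[-0.059,-0.045,0.006],[-0.062,-0.041,0.006],[-0.064,-0.036,0.006],[-0.067,-0.032,0.006],[-0.069,-0.027,0.006],[-0.07,-0.022,0.006],[-0.072,-0.017,0.006],[-0.073,-0.012,0.006],[-0.073,-0.007,0.006],[0,0,0]], "rotation": [[0,0,0.022],[0,0,0.022],[0,0,0.022],[0,0,0.022],[0,0,0.022],[0,0,0.022],[0,0,0.022],[0,0,0.022],[0,0,0.023],[0,0,0]]}}

```text
clock: 24.6
position: [0.5986, -0.4021, 0.1155]
tool_rot: [-3.14, 0.002, 1.69]
force: [0.8, 0.1, -0.9]
grip_width: 0.0518
```

Run:
```python
from h import *
st(); b=(.6004,-.3963)
plan((*b,-.017,1.69,100,1))
```

```text
{'clock': 24.6, 'position': [0.5986, -0.4021, 0.1155], 'tool_rot': [-3.1399, 0.002, 1.6902], 'qpos': [0.3616, 0.7725, 0.2578, 1.3892, -0.209, 1.0068, 0.7806], 'force': [0.7742, 0.0628, -0.9063], 'moment': [0.0082, -0.0023, -0.0268], 'grip_width': 0.0518}
jaw [100, 100, 100, 100] 
dp [[0.0022, 0.001, 0.0552], [0.0022, 0.001, 0.0552], [0.0022, 0.001, 0.0552], [0.0, 0.0, 0.0]] 
rot [[0, 0, 0.0], [0, 0, 0.0], [0, 0, 0.0], [0, 0, 0]]
```

{"op": "move_arm", "data": {"jaw": [100,100,100,100,255,255,255,255], "dp": [[0.002,0.001,0.04],[0,0,0.06],[0,0,0.066],[0,0,0],[0,0,0],[0,0,0],[0,0,0],[0,0,0]], "rotation": [[0,0,0],[0,0,0],[0,0,0],[0,0,0],[0,0,0],[0,0,0],[0,0,0],[0,0,0]]}}

```text
clock: 25.6
position: [0.6025, -0.3961, -0.0135]
tool_rot: [3.139, 0.002, 1.697]
force: [-0.3, 1.1, 6.8]
grip_width: 0.0218
```

Run:
```python
from h import *
st(); p=bot.observe()["position"]; s=spot(-90)
plan((*p[:2],.13,1.69,255),(*s,.155,1.69,255,1))
```

```text
{'clock': 25.6, 'position': [0.6025, -0.3961, -0.0135], 'tool_rot': [3.1387, 0.0022, 1.6965], 'qpos': [0.3758, 0.9221, 0.2144, 1.4486, -0.2403, 0.7929, 0.802], 'force': [-0.2604, 1.1297, 6.8306], 'moment': [0.161, 0.2631, -0.0215], 'grip_width': 0.0218}
jaw [255, 255, 255, 255, 255, 255, 255, 255, 255, 255] 
dp [[0.0, 0.0, -0.0598], [0.0, 0.0, -0.0598], [0.0, 0.0, -0.0598], [0.0722, 0.0047, -0.0039], [0.0722, 0.0047, -0.0039], [0.0722, 0.0047, -0.0039], [0.0722, 0.0047, -0.0039], [0.0722, 0.0047, -0.0039], [0.0722, 0.0047, -0.0039], [0.0722, 0.0047, -0.0039]] 
rot [[0, 0, 0.0007], [0, 0, 0.0007], [0, 0, 0.0007], [0, 0, -0.0], [0, 0, -0.0], [0, 0, -0.0], [0, 0, -0.0], [0, 0, -0.0], [0, 0, -0.0], [0, 0, -0.0]]
jaw [255, 255] 
dp [[0.0722, 0.0047, -0.0039], [0.0, 0.0, 0.0]] 
rot [[0, 0, -0.0], [0, 0, 0]]
```

{"op": "move_arm", "data": {"jaw": [255,255,255,255,255,255,255,255,255,255], "dp": [[0,0,-0.06],[0,0,-0.06],[0,0,-0.06],[0.072,0.0047,-0.004],[0.072,0.0047,-0.004],[0.072,0.0047,-0.004],[0.072,0.0047,-0.004],[0.072,0.0047,-0.004],[0.072,0.0047,-0.004],[0.072,0.0047,-0.004]], "rotation": [[0,0,0],[0,0,0],[0,0,0],[0,0,0],[0,0,0],[0,0,0],[0,0,0],[0,0,0],[0,0,0],[0,0,0]]}}

```text
clock: 26.85
position: [0.5771, 0.01, 0.152]
tool_rot: [3.138, -0.0, 1.696]
force: [1.1, 0.0, -1.1]
grip_width: 0.0219
```

{"op": "move_arm", "data": {"jaw": [255,255,255], "dp": [[0.072,0.0047,-0.004],[0,0,0],[0,0,0]], "rotation": [[0,0,0],[0,0,0],[0,0,0]]}}

```text
clock: 27.22
position: [0.5738, 0.0653, 0.1544]
tool_rot: [3.14, 0.0, 1.697]
force: [-0.2, 0.1, -0.8]
grip_width: 0.0212
```

Run:
```python
from h import *
st(); s=spot(-90)
plan((*s,.11,1.69,255),(*s,.042,1.69,255,1))
cv2.imwrite("pics/w7.png",grab_frame("wrist"))
```

```text
{'clock': 27.225, 'position': [0.5738, 0.0653, 0.1544], 'tool_rot': [3.1395, 0.0, 1.6965], 'qpos': [-0.4045, 0.5037, 0.265, 1.7808, -0.165, 0.8766, 0.0605], 'force': [-0.1741, 0.0574, -0.7599], 'moment': [-0.0493, -0.0248, 0.0106], 'grip_width': 0.0212}
jaw [255, 255, 255, 255] 
dp [[0.001, 0.0049, 0.0555], [0.0, 0.0, 0.0425], [0.0, 0.0, 0.0425], [0.0, 0.0, 0.0]] 
rot [[0, 0, 0.0021], [0, 0, -0.0], [0, 0, -0.0], [0, 0, 0]]
```

{"op": "move_arm", "data": {"jaw": [255,255,255,255,145,145,145,145,145,145], "dp": [[0.001,0.0045,0.055],[0,0,0.043],[0,0,0.043],[0,0,0],[0,0,0],[0,0,0],[0,0,0],[0,0,-0.04],[0,0,-0.07],[0,0,-0.04]], "rotation": [[0,0,0],[0,0,0],[0,0,0],[0,0,0],[0,0,0],[0,0,0],[0,0,0],[0,0,0],[0,0,0],[0,0,0]]}}

```text
clock: 28.52
position: [0.5775, 0.0669, 0.1633]
tool_rot: [3.139, -0.0, 1.696]
force: [-0.2, 0.2, -0.4]
grip_width: 0.0367
```

Run:
```python
from h import *
st(); chk([4,5]); b=(.4752,-.4066)
plan((*b,.12,.435,100,1))
```

```text
{'clock': 28.525, 'position': [0.5775, 0.0669, 0.1633], 'tool_rot': [3.1387, -0.0003, 1.6964], 'qpos': [-0.41, 0.4988, 0.2718, 1.7632, -0.165, 0.8989, 0.0585], 'force': [-0.2277, 0.1685, -0.3992], 'moment': [0.0168, 0.0331, 0.0066], 'grip_width': 0.0367}
boss 4 score 1.0 shift px 0 0
boss 5 score 1.0 shift px 0 0
jaw [100, 100, 100, 100, 100, 100, 100, 100, 100, 100] 
dp [[-0.0635, -0.0225, 0.0065], [-0.066, -0.0134, 0.0065], [-0.0672, -0.0041, 0.0065], [-0.0671, 0.0053, 0.0065], [-0.0658, 0.0147, 0.0065], [-0.063, 0.0237, 0.0065], [-0.0591, 0.0323, 0.0065], [-0.054, 0.0402, 0.0065], [-0.0479, 0.0474, 0.0065], [0.0, 0.0, 0.0]] 
rot [[0, 0, 0.0446], [0, 0, 0.0446], [0, 0, 0.0446], [0, 0, 0.0446], [0, 0, 0.0446], [0, 0, 0.0446], [0, 0, 0.0446], [0, 0, 0.0446], [0, 0, 0.0446], [0, 0, 0]]
```

{"op": "move_arm", "data": {"jaw": [145,100,100,100,100,100,100,100,100,100], "dp": [[-0.063,-0.022,0.0065],[-0.066,-0.013,0.0065],[-0.067,-0.004,0.0065],[-0.067,0.005,0.0065],[-0.066,0.015,0.0065],[-0.063,0.024,0.0065],[-0.059,0.032,0.0065],[-0.054,0.04,0.0065],[-0.048,0.047,0.0065],[0,0,0]], "rotation": [[0,0,0.0446],[0,0,0.0446],[0,0,0.0446],[0,0,0.0446],[0,0,0.0446],[0,0,0.0446],[0,0,0.0446],[0,0,0.0446],[0,0,0.0446],[0,0,0]]}}

```text
clock: 29.82
position: [0.4713, -0.41, 0.1133]
tool_rot: [3.14, 0.002, 0.428]
force: [0.1, -0.3, 0.4]
grip_width: 0.052
```

Run:
```python
from h import *
st(); b=(.4752,-.4066)
plan((*b,-.016,.435,100,1))
```

```text
{'clock': 29.825, 'position': [0.4713, -0.41, 0.1133], 'tool_rot': [3.1401, 0.0018, 0.4284], 'qpos': [0.2474, 0.6897, 0.5785, 1.6948, -0.459, 0.8955, -0.129], 'force': [0.1146, -0.283, 0.4046], 'moment': [0.0585, 0.0033, 0.0249], 'grip_width': 0.052}
jaw [100, 100, 100, 100] 
dp [[0.002, -0.0006, 0.0539], [0.002, -0.0006, 0.0539], [0.002, -0.0006, 0.0539], [0.0, 0.0, 0.0]] 
rot [[0, 0, -0.0007], [0, 0, -0.0007], [0, 0, -0.0007], [0, 0, 0]]
```

{"op": "move_arm", "data": {"jaw": [100,100,100,100,255,255,255,255], "dp": [[0.002,-0.001,0.04],[0,0,0.06],[0,0,0.06],[0,0,0],[0,0,0],[0,0,0],[0,0,0],[0,0,0]], "rotation": [[0,0,0],[0,0,0],[0,0,0],[0,0,0],[0,0,0],[0,0,0],[0,0,0],[0,0,0]]}}

```text
clock: 30.82
position: [0.4761, -0.4054, -0.0122]
tool_rot: [3.139, -0.002, 0.436]
force: [-0.7, 0.2, 7.9]
grip_width: 0.0214
```

Run:
```python
from h import *
st(); p=bot.observe()["position"]; s=spot(198)
plan((*p[:2],.13,.435,255),(*s,.155,.435,255,1))
```

```text
{'clock': 30.825, 'position': [0.4761, -0.4054, -0.0122], 'tool_rot': [3.1386, -0.0018, 0.4357], 'qpos': [0.3126, 0.8518, 0.4599, 1.7468, -0.5645, 0.6744, -0.0489], 'force': [-0.6579, 0.1888, 7.9444], 'moment': [0.0521, 0.1398, -0.0673], 'grip_width': 0.0214}
jaw [255, 255, 255, 255, 255, 255, 255, 255, 255, 255] 
dp [[0.0, 0.0, -0.0592], [0.0, 0.0, -0.0592], [0.0, 0.0, -0.0592], [0.0368, -0.0585, -0.0035], [0.0368, -0.0585, -0.0035], [0.0368, -0.0585, -0.0035], [0.0368, -0.0585, -0.0035], [0.0368, -0.0585, -0.0035], [0.0368, -0.0585, -0.0035], [0.0368, -0.0585, -0.0035]] 
rot [[0, 0, 0.0001], [0, 0, 0.0001], [0, 0, 0.0001], [0, 0, -0.0], [0, 0, -0.0], [0, 0, -0.0], [0, 0, -0.0], [0, 0, -0.0], [0, 0, -0.0], [0, 0, -0.0]]
jaw [255, 255, 255] 
dp [[0.0368, -0.0585, -0.0035], [0.0368, -0.0585, -0.0035], [0.0, 0.0, 0.0]] 
rot [[0, 0, -0.0], [0, 0, -0.0], [0, 0, 0]]
```

{"op": "move_arm", "data": {"jaw": [255,255,255,255,255,255,255,255,255,255], "dp": [[0,0,-0.059],[0,0,-0.059],[0,0,-0.059],[0.037,-0.0585,-0.0035],[0.037,-0.0585,-0.0035],[0.037,-0.0585,-0.0035],[0.037,-0.0585,-0.0035],[0.037,-0.0585,-0.0035],[0.037,-0.0585,-0.0035],[0.037,-0.0585,-0.0035]], "rotation": [[0,0,0],[0,0,0],[0,0,0],[0,0,0],[0,0,0],[0,0,0],[0,0,0],[0,0,0],[0,0,0],[0,0,0]]}}

```text
clock: 32.08
position: [0.5249, -0.0181, 0.1483]
tool_rot: [-3.142, -0.003, 0.436]
force: [1.8, 0.0, -1.0]
grip_width: 0.0213
```

{"op": "move_arm", "data": {"jaw": [255,255,255,255], "dp": [[0.037,-0.0585,-0.0035],[0.036,-0.0585,-0.0035],[0,0,0],[0,0,0]], "rotation": [[0,0,0],[0,0,0],[0,0,0],[0,0,0]]}}

```text
clock: 32.58
position: [0.538, 0.0891, 0.1532]
tool_rot: [3.142, -0.001, 0.436]
force: [0.4, -1.5, -1.1]
grip_width: 0.0214
```

Run:
```python
from h import *
st(); s=spot(198)
plan((*s,.11,.435,255),(*s,.043,.435,255,1))
cv2.imwrite("pics/w8.png",grab_frame("wrist"))
```

```text
{'clock': 32.575, 'position': [0.538, 0.0891, 0.1532], 'tool_rot': [3.1415, -0.0013, 0.4356], 'qpos': [-0.7441, 0.5314, 0.6656, 1.8777, -0.4205, 0.8747, -1.0054], 'force': [0.3736, -1.4784, -1.1093], 'moment': [-0.0944, -0.0035, -0.006], 'grip_width': 0.0214}
jaw [255, 255, 255, 255] 
dp [[0.0001, 0.0012, 0.054], [0.0, 0.0, 0.0419], [0.0, 0.0, 0.0419], [0.0, 0.0, 0.0]] 
rot [[0, 0, 0.0002], [0, 0, -0.0], [0, 0, -0.0], [0, 0, 0]]
```

View pics/w8.png

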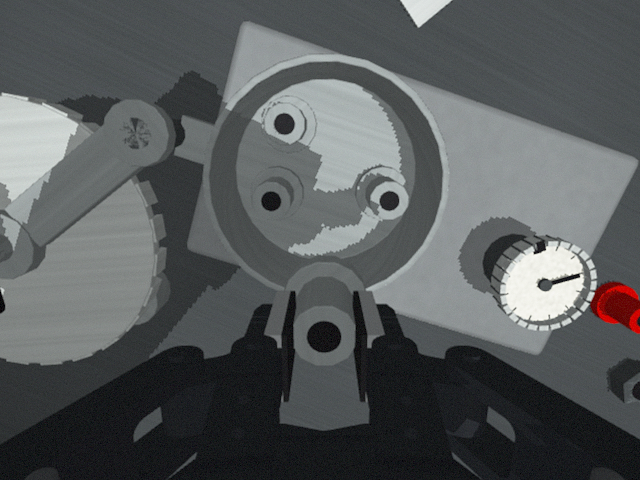

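{"op": "move_arm", "data": {"jaw": [255,255,255,255,145,145,145,145,145,145], "dp": [[0,0.001,0.054],[0,0,0.042],[0,0,0.042],[0,0,0],[0,0,0],[0,0,0],[0,0,0],[0,0,-0.04],[0,0,-0.07],[0,0,-0.04]], "rotation": [[0,0,0],[0,0,0],[0,0,0],[0,0,0],[0,0,0],[0,0,0],[0,0,0],[0,0,0],[0,0,0],[0,0,0]]}}

```text
clock: 33.88
position: [0.5389, 0.0886, 0.1646]
tool_rot: [3.141, -0.002, 0.435]
force: [-0.0, 0.1, 0.0]
grip_width: 0.0371
```

Run:
```python
from h import *
st(); chk([5]); b=(.4448,-.2469)
plan((*b,.12,-.19,100,1))
```

```text
{'clock': 33.875, 'position': [0.5389, 0.0886, 0.1646], 'tool_rot': [3.1413, -0.0023, 0.4353], 'qpos': [-0.7557, 0.5193, 0.6833, 1.8664, -0.4125, 0.8985, -1.0106], 'force': [-0.0132, 0.1451, 0.0383], 'moment': [0.0728, -0.0149, 0.0469], 'grip_width': 0.0371}
boss 5 score 1.0 shift px 0 0
jaw [100, 100, 100, 100, 100, 100, 100] 
dp [[-0.0475, 0.055, 0.0099], [-0.0415, 0.0597, 0.0099], [-0.0351, 0.0637, 0.0099], [-0.0282, 0.067, 0.0099], [-0.0211, 0.0695, 0.0099], [-0.0137, 0.0714, 0.0099], [0.0, 0.0, 0.0]] 
rot [[0, 0, 0.0332], [0, 0, 0.0332], [0, 0, 0.0332], [0, 0, 0.0332], [0, 0, 0.0332], [0, 0, 0.0332], [0, 0, 0]]
```

{"op": "move_arm", "data": {"jaw": [145,100,100,100,100,100,100,100], "dp": [[-0.047,0.055,0.01],[-0.042,0.06,0.01],[-0.035,0.064,0.01],[-0.028,0.067,0.01],[-0.021,0.07,0.01],[-0.014,0.071,0.01],[0,0,0],[0,0,0]], "rotation": [[0,0,0.033],[0,0,0.033],[0,0,0.033],[0,0,0.033],[0,0,0.033],[0,0,0.033],[0,0,0],[0,0,0]]}}

```text
clock: 34.92
position: [0.444, -0.2473, 0.1139]
tool_rot: [-3.141, -0.0, -0.186]
force: [-0.1, 1.0, 0.1]
grip_width: 0.0519
```

Run:
```python
from h import *
st(); b=(.4448,-.2469)
plan((*b,-.011,-.19,100,1))
```

```text
{'clock': 34.925, 'position': [0.444, -0.2473, 0.1139], 'tool_rot': [-3.1412, -0.0001, -0.1862], 'qpos': [-0.1589, 0.5791, 0.7727, 2.0063, -0.5724, 0.7838, -0.8034], 'force': [-0.0646, 0.9715, 0.0869], 'moment': [0.0853, -0.0477, -0.0364], 'grip_width': 0.0519}
jaw [100, 100, 100, 100] 
dp [[0.0002, -0.0002, 0.052], [0.0002, -0.0002, 0.052], [0.0002, -0.0002, 0.052], [0.0, 0.0, 0.0]] 
rot [[0, 0, 0.0004], [0, 0, 0.0004], [0, 0, 0.0004], [0, 0, 0]]
```

{"op": "move_arm", "data": {"jaw": [100,100,100,100,255,255,255,255], "dp": [[0.001,-0.001,0.04],[0,0,0.06],[0,0,0.056],[0,0,0],[0,0,0],[0,0,0],[0,0,0],[0,0,0]], "rotation": [[0,0,0],[0,0,0],[0,0,0],[0,0,0],[0,0,0],[0,0,0],[0,0,0],[0,0,0]]}}

```text
clock: 35.92
position: [0.4461, -0.2472, -0.0091]
tool_rot: [3.141, -0.003, -0.186]
force: [-0.7, -0.0, 8.3]
grip_width: 0.0211
```

Run:
```python
from h import *
st(); p=bot.observe()["position"]; s=spot(-18)
plan((*p[:2],.15,-.19,255),(*s,.155,-.19,255,1))
```

```text
{'clock': 35.925, 'position': [0.4461, -0.2472, -0.0091], 'tool_rot': [3.1413, -0.0029, -0.1861], 'qpos': [0.0004, 0.7582, 0.5465, 2.0576, -0.7764, 0.5357, -0.6403], 'force': [-0.7328, -0.0304, 8.3412], 'moment': [0.189, 0.2127, 0.0159], 'grip_width': 0.0211}
jaw [255, 255, 255, 255, 255, 255, 255, 255, 255, 255] 
dp [[0.0, 0.0, -0.0663], [0.0, 0.0, -0.0663], [0.0, 0.0, -0.0663], [0.0172, -0.0659, -0.0009], [0.0172, -0.0659, -0.0009], [0.0172, -0.0659, -0.0009], [0.0172, -0.0659, -0.0009], [0.0172, -0.0659, -0.0009], [0.0172, -0.0659, -0.0009], [0.0172, -0.0659, -0.0009]] 
rot [[0, 0, 0.0004], [0, 0, 0.0004], [0, 0, 0.0004], [0, 0, -0.0], [0, 0, -0.0], [0, 0, -0.0], [0, 0, -0.0], [0, 0, -0.0], [0, 0, -0.0], [0, 0, -0.0]]
jaw [255] 
dp [[0.0, 0.0, 0.0]] 
rot [[0, 0, 0]]
```

{"op": "move_arm", "data": {"jaw": [255,255,255,255,255,255,255,255,255,255], "dp": [[0,0,-0.066],[0,0,-0.066],[0,0,-0.066],[0.017,-0.066,-0.001],[0.017,-0.066,-0.001],[0.017,-0.066,-0.001],[0.017,-0.066,-0.001],[0.017,-0.066,-0.001],[0.017,-0.066,-0.001],[0.017,-0.066,-0.001]], "rotation": [[0,0,0],[0,0,0],[0,0,0],[0,0,0],[0,0,0],[0,0,0],[0,0,0],[0,0,0],[0,0,0],[0,0,0]]}}

```text
clock: 37.17
position: [0.6074, 0.1009, 0.1547]
tool_rot: [-3.141, -0.001, -0.186]
force: [0.1, -0.8, -0.8]
grip_width: 0.0215
```

{"op": "move_arm", "data": {"jaw": [255,255,255], "dp": [[0,0,0],[0,0,0],[0,0,0]], "rotation": [[0,0,0],[0,0,0],[0,0,0]]}}

```text
clock: 37.55
position: [0.6067, 0.0976, 0.1538]
tool_rot: [-3.141, -0.001, -0.188]
force: [0.2, 0.8, -2.2]
grip_width: 0.0211
```

Run:
```python
from h import *
st(); s=spot(-18)
plan((*s,.11,-.19,255),(*s,.047,-.19,255,1))
```

```text
{'clock': 37.55, 'position': [0.6067, 0.0976, 0.1538], 'tool_rot': [-3.1413, -0.0005, -0.188], 'qpos': [-0.7779, 0.7048, 0.8355, 1.6977, -0.6016, 1.0146, -1.4894], 'force': [0.2219, 0.8491, -2.1655], 'moment': [-0.0052, -0.0105, -0.0086], 'grip_width': 0.0211}
jaw [255, 255, 255, 255] 
dp [[0.0046, -0.0001, 0.0548], [0.0, 0.0, 0.0394], [0.0, 0.0, 0.0394], [0.0, 0.0, 0.0]] 
rot [[0, 0, 0.0006], [0, 0, -0.0], [0, 0, -0.0], [0, 0, 0]]
```

{"op": "move_arm", "data": {"jaw": [255,255,255,255,145,145,145,145,145,145], "dp": [[0.0045,0,0.055],[0,0,0.04],[0,0,0.04],[0,0,0],[0,0,0],[0,0,0],[0,0,0],[0,0,-0.04],[0,0,-0.07],[0,0,-0.06]], "rotation": [[0,0,0],[0,0,0],[0,0,0],[0,0,0],[0,0,0],[0,0,0],[0,0,0],[0,0,0],[0,0,0],[0,0,0]]}}

```text
clock: 38.8
position: [0.6105, 0.0977, 0.1834]
tool_rot: [-3.141, -0.001, -0.187]
force: [0.7, -0.2, 0.1]
grip_width: 0.0369
```

Run:
```python
from h import *
st(); b=(.4821,.2355)
plan((*b,.22,.53,0,2))
```

```text
{'clock': 38.8, 'position': [0.6105, 0.0977, 0.1834], 'tool_rot': [-3.1414, -0.0008, -0.1869], 'qpos': [-0.7887, 0.6803, 0.862, 1.6596, -0.5746, 1.0731, -1.5105], 'force': [0.7183, -0.2325, 0.0833], 'moment': [0.0721, -0.0037, 0.0271], 'grip_width': 0.0369}
jaw [0, 0, 0, 0, 0, 0] 
dp [[-0.0474, -0.0348, -0.0115], [-0.0405, -0.0427, -0.0115], [-0.0321, -0.0493, -0.0115], [-0.0229, -0.0542, -0.0115], [0.0, 0.0, 0.0], [0.0, 0.0, 0.0]] 
rot [[0, 0, -0.057], [0, 0, -0.057], [0, 0, -0.057], [0, 0, -0.057], [0, 0, 0], [0, 0, 0]]
```

{"op": "move_arm", "data": {"jaw": [145,100,0,0,0,0,0], "dp": [[-0.047,-0.035,-0.0115],[-0.041,-0.043,-0.0115],[-0.032,-0.049,-0.0115],[-0.023,-0.054,-0.0115],[0,0,0],[0,0,0],[0,0,0]], "rotation": [[0,0,-0.057],[0,0,-0.057],[0,0,-0.057],[0,0,-0.057],[0,0,0],[0,0,0],[0,0,0]]}}

```text
clock: 39.67
position: [0.4827, 0.2346, 0.2178]
tool_rot: [3.141, 0.0, 0.527]
force: [0.4, -0.7, -0.0]
grip_width: 0.0857
```

Run:
```python
from h import *
st(); a=grab_frame("wrist"); t=grab_frame("top"); cv2.imwrite("pics/w9.png",a)
h=cv2.resize(t[180:330,220:520],(600,300),interpolation=2)
cv2.imwrite("pics/c9.png",np.vstack([cv2.resize(a[:400],(480,300)),h[:, :480]]) )
p=bot.observe()["position"]
plan((.4821,.2355,.15,.5315,0),(.4821,.2355,.129,.5315,0,1),(.4821,.2355,.129,.5315,255,4))
```

```text
{'clock': 39.675, 'position': [0.4827, 0.2346, 0.2178], 'tool_rot': [3.141, 0.0, 0.5274], 'qpos': [-1.1148, 0.4484, 0.7645, 1.8319, -0.3625, 1.0062, -1.2454], 'force': [0.3989, -0.6667, -0.0144], 'moment': [0.0079, -0.0293, -0.098], 'grip_width': 0.0857}
jaw [0, 0, 0, 0, 255, 255, 255, 255, 255] 
dp [[0.0, -0.0006, 0.0423], [0.0, -0.0006, 0.0423], [0.0, 0.0, 0.0262], [0.0, 0.0, 0.0], [0.0, 0.0, 0.0], [0.0, 0.0, 0.0], [0.0, 0.0, 0.0], [0.0, 0.0, 0.0], [0.0, 0.0, 0.0]] 
rot [[0, 0, -0.0006], [0, 0, -0.0006], [0, 0, -0.0], [0, 0, 0], [0, 0, -0.0], [0, 0, 0], [0, 0, 0], [0, 0, 0], [0, 0, 0]]
```

View pics/c9.png

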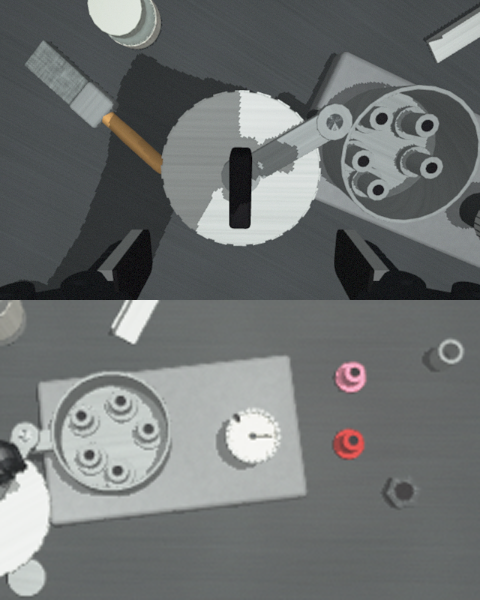

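{"op": "move_arm", "data": {"jaw": [0,0,0,0,255,255,255,255,255], "dp": [[0,-0.0006,0.042],[0,-0.0006,0.042],[0,0,0.031],[0,0,0],[0,0,0],[0,0,0],[0,0,0],[0,0,0],[0,0,0]], "rotation": [[0,0,-0.001],[0,0,0],[0,0,0],[0,0,0],[0,0,0],[0,0,0],[0,0,0],[0,0,0],[0,0,0]]}}

```text
clock: 40.9
position: [0.4817, 0.2365, 0.126]
tool_rot: [-3.142, -0.0, 0.533]
force: [-0.8, 0.8, 0.9]
grip_width: 0.015
```

Run:
```python
from h import *
st(); q=bot.observe(); z=q["position"][2]
w=[]
for i in range(1,15):
    f=2.2-2.2*i/14; w.append((*arc(f),z,2.735-f,255))
plan(*w)
```

```text
{'clock': 40.9, 'position': [0.4817, 0.2365, 0.126], 'tool_rot': [-3.1416, -0.0004, 0.533], 'qpos': [-1.0407, 0.5645, 0.6695, 1.9229, -0.4735, 0.8157, -1.1516], 'force': [-0.7558, 0.8011, 0.8881], 'moment': [0.0435, -0.0901, -0.0085], 'grip_width': 0.015}
jaw [255, 255, 255, 255, 255, 255, 255, 255, 255, 255] 
dp [[-0.0119, 0.0103, 0.0], [-0.0145, 0.01, 0.0], [-0.0145, 0.01, 0.0], [-0.0145, 0.01, 0.0], [-0.0145, 0.01, 0.0], [-0.0145, 0.01, 0.0], [-0.0145, 0.01, 0.0], [-0.0145, 0.01, 0.0], [-0.0145, 0.01, 0.0], [-0.0145, 0.01, 0.0]] 
rot [[0, 0, -0.0507], [0, 0, -0.05], [0, 0, -0.05], [0, 0, -0.05], [0, 0, -0.05], [0, 0, -0.05], [0, 0, -0.05], [0, 0, -0.05], [0, 0, -0.05], [0, 0, -0.05]]
jaw [255, 255, 255, 255] 
dp [[-0.0145, 0.01, 0.0], [-0.0145, 0.01, 0.0], [-0.0145, 0.01, 0.0], [-0.0145, 0.01, 0.0]] 
rot [[0, 0, -0.05], [0, 0, -0.05], [0, 0, -0.05], [0, 0, -0.05]]
```

{"op": "move_arm", "data": {"jaw": [255,255,255,255,255,255,255,255,255], "dp": [[-0.012,0.0103,0],[-0.0145,0.01,0],[-0.0145,0.01,0],[-0.0145,0.01,0],[-0.0145,0.01,0],[-0.0145,0.01,0],[-0.0145,0.01,0],[-0.0145,0.01,0],[-0.0145,0.01,0]], "rotation": [[0,0,-0.05],[0,0,-0.05],[0,0,-0.05],[0,0,-0.05],[0,0,-0.05],[0,0,-0.05],[0,0,-0.05],[0,0,-0.05],[0,0,-0.05]]}}

```text
clock: 42.02
position: [0.5066, 0.1216, 0.126]
tool_rot: [3.141, 0.001, 1.95]
force: [5.2, -0.7, 0.2]
grip_width: 0.0148
```

Run:
```python
from h import *
st(); p=bot.observe()["position"][:2]; print(np.linalg.norm(p-P), -1.4505-(np.arctan2(*(p-P)[::-1])-2*np.pi)%(-2*np.pi))
```

```text
{'clock': 42.025, 'position': [0.5066, 0.1216, 0.126], 'tool_rot': [3.1411, 0.0006, 1.9501], 'qpos': [-0.5639, 0.4632, 0.2857, 1.9499, -0.1843, 0.7528, 0.2076], 'force': [5.1545, -0.7412, 0.218], 'moment': [-0.124, -0.983, -0.6509], 'grip_width': 0.0148}
0.09097382263094272 0.7776606351204176
```

Well behaved (swing about 0.78, cap still about 2.6). Continuing to the swing stop.

{"op": "move_arm", "data": {"jaw": [255,255,255,255,255,255,255,255], "dp": [[-0.0145,0.01,0],[-0.0145,0.01,0],[-0.0145,0.01,0],[-0.0145,0.01,0],[-0.0145,0.01,0],[-0.003,0.002,0],[0,0,0],[0,0,0]], "rotation": [[0,0,-0.05],[0,0,-0.05],[0,0,-0.05],[0,0,-0.05],[0,0,-0.045],[0,0,0],[0,0,0],[0,0,0]]}}

```text
clock: 43.02
position: [0.5746, 0.1038, 0.1258]
tool_rot: [-3.141, 0.0, 2.714]
force: [0.2, -6.4, -0.3]
grip_width: 0.0151
```

Run:
```python
from h import *
st()
```

```text
{'clock': 43.025, 'position': [0.5746, 0.1038, 0.1258], 'tool_rot': [-3.1408, 0.0005, 2.7139], 'qpos': [-0.3393, 0.5381, 0.0829, 1.7789, -0.0564, 0.8271, 0.9133], 'force': [0.2459, -6.3622, -0.3159], 'moment': [-1.2183, -0.1656, -0.0262], 'grip_width': 0.0151}
```

{"op": "move_arm", "data": {"jaw": [255,255,255,255,255,255,255,255,255,255], "dp": [[-0.0018,0.0008,0],[0,0,0],[0,0,0.0007],[0,0,0.0007],[0,0,0.0006],[0,0,0.0007],[0,0,0.0007],[0,0,0.0006],[0,0,0.0007],[0,0,0]], "rotation": [[0,0,0],[0,0,0],[0,0,0.052],[0,0,0.052],[0,0,0.052],[0,0,0.052],[0,0,0.052],[0,0,0.052],[0,0,0.052],[0,0,0]]}}

```text
clock: 44.28
position: [0.5732, 0.1027, 0.1212]
tool_rot: [-3.136, 0.003, 1.567]
force: [-15.3, -11.0, 3.1]
grip_width: 0.0149
```

Run:
```python
from h import *
st()
```

```text
{'clock': 44.275, 'position': [0.5732, 0.1027, 0.1212], 'tool_rot': [-3.1359, 0.0026, 1.5673], 'qpos': [-0.5487, 0.5772, 0.388, 1.7922, -0.2809, 0.8331, -0.0293], 'force': [-15.287, -11.003, 3.1103], 'moment': [-2.3242, 2.9305, -0.0737], 'grip_width': 0.0149}
```

{"op": "move_arm", "data": {"jaw": [255,255,255,255,255,255,255,255,255], "dp": [[-0.0013,-0.002,0],[0,0,0.0007],[0,0,0.0006],[0,0,0.0007],[0,0,0.0006],[0,0,0.0007],[0,0,0.0006],[0,0,0.0007],[0,0,0]], "rotation": [[0,0,0],[0,0,0.051],[0,0,0.051],[0,0,0.051],[0,0,0.051],[0,0,0.051],[0,0,0.051],[0,0,0.051],[0,0,0]]}}

```text
clock: 45.4
position: [0.5716, 0.1037, 0.1175]
tool_rot: [-3.139, 0.005, 0.447]
force: [-16.4, -2.6, 2.2]
grip_width: 0.0153
```

Run:
```python
from h import *
st()
```

```text
{'clock': 45.4, 'position': [0.5716, 0.1037, 0.1175], 'tool_rot': [-3.1394, 0.0052, 0.447], 'qpos': [-0.7395, 0.6554, 0.6875, 1.8088, -0.5287, 0.8756, -0.9259], 'force': [-16.4004, -2.6111, 2.1984], 'moment': [-0.4784, 3.1665, -0.1121], 'grip_width': 0.0153}
```

{"op": "move_arm", "data": {"jaw": [255,255,255,255,255,255], "dp": [[-0.0017,-0.0008,0],[0,0,0.0007],[0,0,0.0006],[0,0,0.0002],[0,0,0],[0,0,0]], "rotation": [[0,0,0],[0,0,0.052],[0,0,0.051],[0,0,0.015],[0,0,0],[0,0,0]]}}

```text
clock: 46.15
position: [0.5705, 0.1041, 0.1165]
tool_rot: [-3.141, 0.005, 0.081]
force: [-15.4, -0.8, 2.5]
grip_width: 0.0149
```

Run:
```python
from h import *
st()
```

```text
{'clock': 46.15, 'position': [0.5705, 0.1041, 0.1165], 'tool_rot': [-3.1408, 0.0049, 0.0808], 'qpos': [-0.796, 0.691, 0.7837, 1.8156, -0.6128, 0.9009, -1.2169], 'force': [-15.3671, -0.7633, 2.5186], 'moment': [-0.0321, 2.8574, 1.3264], 'grip_width': 0.0149}
```

Run:
```python
from h import *
plan((.5705,.1041,.20,.1,0),(.5725,-.0535,.22,1.5,0,2),start=(.5705,.1041,.1165,.081))
```

```text
jaw [0, 0, 0, 0, 0, 0, 0, 0, 0, 0] 
dp [[0.0, 0.0, -0.0522], [0.0, 0.0, -0.0522], [-0.0021, 0.0245, -0.0031], [-0.0064, 0.0238, -0.0031], [-0.0104, 0.0223, -0.0031], [-0.0141, 0.0202, -0.0031], [-0.0175, 0.0174, -0.0031], [-0.0202, 0.0141, -0.0031], [-0.0224, 0.0103, -0.0031], [-0.0237, 0.0063, -0.0031]] 
rot [[0, 0, -0.003], [0, 0, -0.003], [0, 0, -0.0557], [0, 0, -0.0557], [0, 0, -0.0557], [0, 0, -0.0557], [0, 0, -0.0557], [0, 0, -0.0557], [0, 0, -0.0557], [0, 0, -0.0557]]
jaw [0, 0] 
dp [[0.0, 0.0, 0.0], [0.0, 0.0, 0.0]] 
rot [[0, 0, 0], [0, 0, 0]]
```

{"op": "move_arm", "data": {"jaw": [0,0,0,0,0,0,0], "dp": [[0,0,0],[0,0,0],[0,0,0],[0,0,0],[0,0,-0.052],[0,0,-0.052],[0,0,0]], "rotation": [[0,0,0],[0,0,0],[0,0,0],[0,0,0],[0,0,0],[0,0,0],[0,0,0]]}}

```text
clock: 47.02
position: [0.5747, 0.1033, 0.203]
tool_rot: [-3.141, -0.004, 0.08]
force: [-0.1, 0.0, -0.4]
grip_width: 0.0857
```

{"op": "move_arm", "data": {"jaw": [0,0,0,0,0,0,0,0,0,0], "dp": [[-0.002,0.0245,-0.003],[-0.006,0.024,-0.003],[-0.01,0.022,-0.003],[-0.014,0.02,-0.003],[-0.0175,0.0175,-0.003],[-0.02,0.014,-0.003],[-0.022,0.01,-0.003],[-0.024,0.006,-0.003],[0,0,0],[0,0,0]], "rotation": [[0,0,-0.056],[0,0,-0.056],[0,0,-0.056],[0,0,-0.056],[0,0,-0.056],[0,0,-0.056],[0,0,-0.056],[0,0,-0.056],[0,0,0],[0,0,0]]}}

```text
clock: 48.28
position: [0.573, -0.0528, 0.2191]
tool_rot: [-3.141, -0.0, 1.485]
force: [0.1, 0.3, -0.8]
grip_width: 0.0854
```

Run:
```python
from h import *
st(); c=calibration("wrist"); a=grab_frame("wrist"); t=grab_frame("top"); cv2.imwrite("pics/w10.png",a); cv2.imwrite("pics/t10.png",t); np.save("pics/w10.npy",c["T"])
u=pix(c,[.5725,-.0535,.085]).astype(int); print(u)
x0,y0=max(u[0]-70,0),max(u[1]-70,0); cr=a[y0:y0+140,x0:x0+140]; print(x0,y0,cr.shape)
side=cv2.resize(a,(400,300)); 
cv2.imwrite("pics/c10.png",np.hstack([cv2.resize(cr,(400,400),interpolation=2),cv2.copyMakeBorder(side,0,100,0,0,0)]))
```

```text
{'clock': 48.275, 'position': [0.573, -0.0528, 0.2191], 'tool_rot': [-3.1409, -0.0003, 1.485], 'qpos': [-0.3733, 0.4595, 0.5131, 1.7237, -0.2577, 1.0266, 0.1443], 'force': [0.0903, 0.2611, -0.7942], 'moment': [0.0172, -0.045, -0.0412], 'grip_width': 0.0854}
[323 220]
253 150 (140, 140, 3)
```

View pics/c10.png

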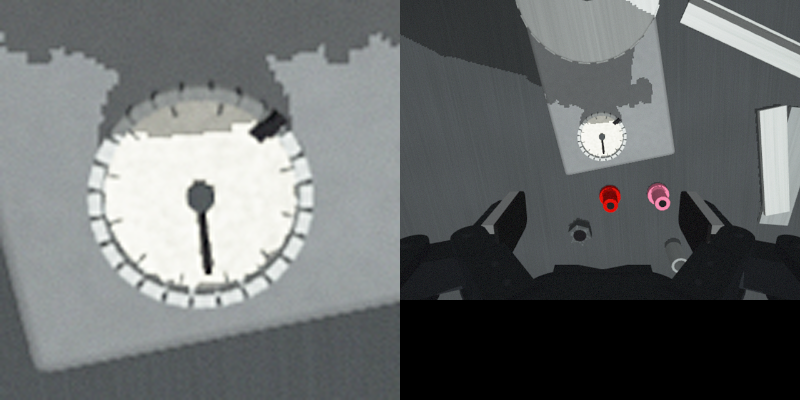

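```bash
cat >> h.py <<'E'
def dial(a,c,zc=.096,view=None):
    """rectify dial to a metric 0.1 mm top view (x right = -y world, up = +x)"""
    cen=np.array(zc[:2]) ; z=zc[2]
    q=[pix(c,[cen[0]+sx*.04,cen[1]+sy*.04,z]) for sx,sy in((1,1),(1,-1),(-1,-1),(-1,1))]
    H=cv2.getPerspectiveTransform(np.float32(q),np.float32([[0,0],[800,0],[800,800],[0,800]]))
    return cv2.warpPerspective(a,H,(800,800),flags=cv2.INTER_CUBIC)
E
python3 - <<'E'
from h import *
a=cv2.imread("pics/w10.png"); c=calibration("wrist"); t=calibration("top")
u,v=253+201/2.857,150+194.5/2.857; p=world(c,u,v,.096); print("centre",p.round(4),"top px",pix(t,p).round(1))
r=dial(a,c,p); cv2.imwrite("pics/r10.png",r)
g=r.max(2).astype(float)
hsv=g<75
# polar profile of darkness
pol=cv2.warpPolar(g.astype(np.float32),(400,720),(400,400),400,cv2.WARP_POLAR_LINEAR)
def best(r0,r1,w=7):
    d=255-pol[:,r0:r1].mean(1); k=np.ones(w)/w; d=np.convolve(np.r_[d[-20:],d,d[:20]],k,"same")[20:-20]; o=np.argsort(-d)[:6]; return o/2,d[o].round()
print("pointer r5-18mm",best(50,170)); print("mark r22-30",best(225,300))
E
```

```text
centre [ 0.5725 -0.0493  0.096 ] top px [344.5 246.4]
pointer r5-18mm (array([1.5, 2. , 1. , 2.5, 0.5, 3. ]), array([225., 225., 224., 223., 220., 220.]))
mark r22-30 (array([226. , 226.5, 225.5, 227. , 225. , 227.5]), array([215., 215., 214., 213., 211., 211.]))
```

Run:
```python
from h import *
b=(.572,-.0515)
plan((*b,.12,2.6,0),(*b,.028,2.6,0,1))
```

```text
jaw [0, 0, 0, 0, 0, 0, 0, 0, 0, 0] 
dp [[0.0001, -0.0002, 0.0177], [0.0002, -0.0002, 0.0177], [0.0002, -0.0002, 0.0177], [0.0002, -0.0001, 0.0177], [0.0002, -0.0001, 0.0177], [0.0002, 0.0, 0.0177], [0.0002, 0.0, 0.0177], [0.0, 0.0, 0.0575], [0.0, 0.0, 0.0575], [0.0, 0.0, 0.0]] 
rot [[0, 0, -0.0506], [0, 0, -0.0506], [0, 0, -0.0506], [0, 0, -0.0506], [0, 0, -0.0506], [0, 0, -0.0506], [0, 0, -0.0506], [0, 0, -0.0], [0, 0, -0.0], [0, 0, 0]]
```

{"op": "move_arm", "data": {"jaw": [0,0,0,0,0,0,0,0,0,0], "dp": [[0,0,0.018],[0,0,0.018],[0,0,0.018],[0,0,0.018],[0,0,0.018],[0.001,0,0.018],[0,-0.001,0.017],[0,0,0.05],[0,0,0.05],[0,0,0]], "rotation": [[0,0,-0.05],[0,0,-0.05],[0,0,-0.05],[0,0,-0.05],[0,0,-0.05],[0,0,-0.05],[0,0,-0.052],[0,0,0],[0,0,0],[0,0,0]]}}

```text
clock: 49.62
position: [0.5704, -0.0527, 0.0374]
tool_rot: [-3.139, -0.004, 2.594]
force: [0.1, 0.0, 0.5]
grip_width: 0.0855
```

Run:
```python
from h import *
st()
```

```text
{'clock': 49.625, 'position': [0.5704, -0.0527, 0.0374], 'tool_rot': [-3.1391, -0.004, 2.5935], 'qpos': [-0.1196, 0.66, 0.1539, 1.8589, -0.1581, 0.6392, 1.1529], 'force': [0.1431, 0.0465, 0.4923], 'moment': [-0.0275, -0.0351, -0.0011], 'grip_width': 0.0855}
```

{"op": "move_arm", "data": {"jaw": [0,0,255,255,255,255], "dp": [[0,0,0.012],[0,0,0],[0,0,0],[0,0,0],[0,0,0],[0,0,0]], "rotation": [[0,0,0],[0,0,0],[0,0,0],[0,0,0],[0,0,0],[0,0,0]], "squeeze": 40}}

```text
clock: 50.38
position: [0.5734, -0.0524, 0.0313]
tool_rot: [3.139, 0.002, 2.594]
force: [-0.3, 5.3, 12.4]
grip_width: 0.0586
```

Run:
```python
from h import *
st()
```

```text
{'clock': 50.375, 'position': [0.5734, -0.0524, 0.0313], 'tool_rot': [3.1393, 0.0016, 2.5942], 'qpos': [-0.116, 0.6698, 0.1494, 1.8601, -0.1615, 0.6207, 1.1564], 'force': [-0.3096, 5.2555, 12.3539], 'moment': [1.5264, -0.0443, -0.0816], 'grip_width': 0.0586}
```

{"op": "move_arm", "data": {"jaw": [255,255,255,255,255,255,255,255], "dp": [[0.0006,0.001,-0.003],[0,0,0],[0,0,0],[0,0,0],[0,0,0],[0,0,0],[0,0,0],[0,0,0]], "rotation": [[0,0,0],[0,0,0.05],[0,0,0.05],[0,0,0.05],[0,0,0.05],[0,0,0.05],[0,0,0.05],[0,0,0]]}}

```text
clock: 51.38
position: [0.5723, -0.053, 0.0319]
tool_rot: [3.141, 0.001, 1.649]
force: [5.7, -5.0, -20.7]
grip_width: 0.0577
```

Run:
```python
from h import *
st()
```

```text
{'clock': 51.375, 'position': [0.5723, -0.053, 0.0319], 'tool_rot': [3.1414, 0.0015, 1.6485], 'qpos': [-0.2912, 0.7079, 0.4054, 1.8699, -0.4343, 0.6512, 0.4551], 'force': [5.7251, -5.0195, -20.664], 'moment': [-0.9397, -1.8173, -0.0623], 'grip_width': 0.0577}
```

{"op": "move_arm", "data": {"jaw": [255,255,255,255,255,255,255,255,255,255], "dp": [[-0.0008,-0.0008,0.002],[0,0,0],[0,0,0],[0,0,0],[0,0,0],[0,0,0],[0,0,0],[0,0,0],[0,0,0],[0,0,0]], "rotation": [[0,0,0],[0,0,0.056],[0,0,0.056],[0,0,0.056],[0,0,0.056],[0,0,0.056],[0,0,0.056],[0,0,0.056],[0,0,0.056],[0,0,0]]}}

```text
clock: 52.62
position: [0.5712, -0.0523, 0.0315]
tool_rot: [-3.14, 0.0, 0.242]
force: [-8.2, 6.0, 17.8]
grip_width: 0.0578
```

Run:
```python
from h import *
st()
```

```text
{'clock': 52.625, 'position': [0.5712, -0.0523, 0.0315], 'tool_rot': [-3.1399, 0.0003, 0.2416], 'qpos': [-0.5128, 0.8292, 0.7676, 1.883, -0.819, 0.7794, -0.6135], 'force': [-8.1661, 5.9807, 17.8427], 'moment': [0.8313, 1.6295, -0.1108], 'grip_width': 0.0578}
```

{"op": "move_arm", "data": {"jaw": [0,0,0,0,0,0,0,0,0,0], "dp": [[0,0,0],[0,0,0],[0,0,0],[0,0,-0.03],[0,0,-0.06],[0,0,-0.07],[0,0,-0.07],[0,0,0],[0,0,0],[0,0,0]], "rotation": [[0,0,0],[0,0,0],[0,0,0],[0,0,0],[0,0,0],[0,0,0],[0,0,0],[0,0,0],[0,0,0],[0,0,0]]}}

```text
clock: 53.88
position: [0.5711, -0.0531, 0.2138]
tool_rot: [-3.141, 0.002, 0.244]
force: [0.5, -0.2, -0.0]
grip_width: 0.0852
```

```bash
cat >> h.py <<'E'
def angs(a,c,p,name):
    r=dial(a,c,p); cv2.imwrite(name,r); g=r.max(2).astype(np.float32); out=[]
    pol=cv2.warpPolar(g,(400,1440),(400,400),400,cv2.WARP_POLAR_LINEAR)
    for r0,r1 in((50,170),(200,225),(225,300),(255,290)):
        d=255-pol[:,r0:r1].mean(1); d=np.convolve(np.r_[d[-40:],d,d[:40]],np.ones(13)/13,"same")[40:-40]
        k=d.argmax(); i=np.arange(k-24,k+25); w=np.clip(d[i%1440]-d[k]*.6,0,None); out.append((round(float((w*i).sum()/w.sum()/4),2),round(float(d[k]))))
    return out
E
python3 - <<'E'
from h import *
st(); c=calibration("wrist"); a=grab_frame("wrist"); cv2.imwrite("pics/w11.png",a); np.save("pics/w11.npy",c["T"])
for p in((.572,-.0525,.096),(.5725,-.0493,.096),(.5735,-.051,.094)): print(angs(a,c,p,"pics/r11.png"))
r=dial(a,c,(.572,-.0525,.096)); cv2.imwrite("pics/r11.png",cv2.resize(r,(560,560)))
E
```

```text
{'clock': 53.875, 'position': [0.5711, -0.0531, 0.2138], 'tool_rot': [-3.1413, 0.0016, 0.2437], 'qpos': [-0.6565, 0.6219, 1.004, 1.7468, -0.5818, 1.105, -0.7891], 'force': [0.5124, -0.2243, -0.0426], 'moment': [-0.0206, -0.0063, 0.0323], 'grip_width': 0.0852}
[(351.2, 234), (356.08, 238), (359.71, 221), (360.32, 219)]
[(354.14, 239), (356.14, 237), (-0.9, 221), (-0.32, 224)]
[(0.88, 246), (0.24, 232), (3.25, 225), (5.23, 218)]
```

View pics/r11.png

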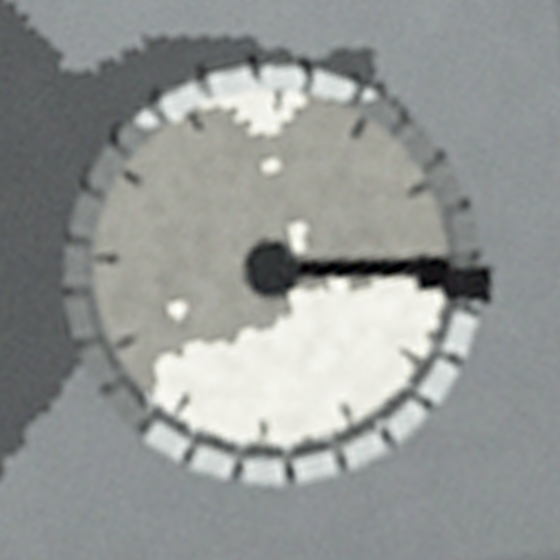

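{"op": "move_arm", "data": {"jaw": [0,0,0,0,0,0], "dp": [[-0.042,0,0.05],[-0.042,0,0.05],[0,0,0],[0,0,0],[0,0,0],[0,0,0]], "rotation": [[0,0,0],[0,0,0],[0,0,0],[0,0,0],[0,0,0],[0,0,0]]}}

```text
clock: 54.68
position: [0.507, -0.0694, 0.1351]
tool_rot: [3.141, -0.001, 0.244]
force: [-0.0, -0.5, -0.5]
grip_width: 0.0853
```

```bash
cat > m.py <<'E'
from h import *
from scipy.optimize import least_squares
def measure(a,c):
    p=np.array([.572,-.0525,.096]); r=dial(a,c,p); g=r.max(2)
    m=((g<70)*255).astype(np.uint8)                       # pointer, hub, mark
    m=cv2.morphologyEx(m,cv2.MORPH_OPEN,np.ones((23,23),np.uint8)) if 0 else m
    # hub: blob left after strong opening near the centre
    hub=cv2.morphologyEx(m[300:500,300:500],cv2.MORPH_OPEN,cv2.getStructuringElement(2,(41,41))); y,x=np.nonzero(hub); H=np.array([x.mean()+300,y.mean()+300])
    Y,X=np.nonzero(m); R=np.hypot(X-H[0],Y-H[1]); A=np.arctan2(Y-H[1],X-H[0])
    def ang(r0,r1,a0,w):
        s=(R>r0)&(R<r1)&(abs((A-a0+np.pi)%(2*np.pi)-np.pi)<w); return np.degrees(a0+np.mean((A[s]-a0+np.pi)%(2*np.pi)-np.pi)),s
    pol=[]; a0=np.median(A[(R>70)&(R<170)])
    pt,_=ang(60,180,a0,.3); 
    mk,s=ang(225,300,a0,.35); 
    mi,_=ang(205,235,a0,.2)
    s=(R>200)&(R<310)&(abs((A-a0+np.pi)%(2*np.pi)-np.pi)<.3)
    vx,vy,x0,y0=cv2.fitLine(np.c_[X[s],Y[s]].astype(np.float32),2,0,.01,.01).ravel()
    # side profile widths
    for q in range(60,310,15):
        t=(R>q)&(R<q+15)&(abs((A-a0+np.pi)%(2*np.pi)-np.pi)<.4)
        if t.any(): e=R[t]*np.sin(A[t]-a0); print(q/10,"lat mm",round(e.mean()/10,2),"w",round((np.percentile(e,97)-np.percentile(e,3))/10,1))
    print("hub",H,"pointer",round(pt,2),"mark",round(mk,2),"inner",round(mi,2),"mark line dir",round(float(np.degrees(np.arctan2(vy,vx))),2))
    return r
E
python3 - <<'E'
from m import *
st(); c=calibration("wrist"); a=grab_frame("wrist"); cv2.imwrite("pics/w12.png",a); np.save("pics/w12.npy",c["T"])
print(c["T"][:3,3].round(3),pix(c,(.572,-.0525,.096)))
r=measure(a,c); cv2.imwrite("pics/r12.png",r)
E
```

```text
{'clock': 54.675, 'position': [0.507, -0.0694, 0.1351], 'tool_rot': [3.1413, -0.0007, 0.2442], 'qpos': [-0.6313, 0.6161, 0.9422, 1.9847, -0.6538, 0.8765, -0.6594], 'force': [-0.0222, -0.4686, -0.5164], 'moment': [-0.0202, 0.011, -0.0334], 'grip_width': 0.0853}
[ 0.571 -0.053  0.316] [322.94523925 129.57470939]m.py:8: RuntimeWarning: Mean of empty slice.
  hub=cv2.morphologyEx(m[300:500,300:500],cv2.MORPH_OPEN,cv2.getStructuringElement(2,(41,41))); y,x=np.nonzero(hub); H=np.array([x.mean()+300,y.mean()+300])
  ret = ret.dtype.type(ret / rcount)
  return _methods._mean(a, axis=axis, dtype=dtype,
Traceback (most recent call last):
  File "m.py", line 17, in measure
    vx,vy,x0,y0=cv2.fitLine(np.c_[X[s],Y[s]].astype(np.float32),2,0,.01,.01).ravel()
                ~~~~~~~~~~~^^^^^^^^^^^^^^^^^^^^^^^^^^^^^^^^^^^^^^^^^^^^^^^^^
cv2.error: OpenCV(4.12.0) /io/opencv/modules/imgproc/src/linefit.cpp:50: error: (-215:Assertion failed) count > 0 in function 'fitLine2D_wods'
```

```bash
sed -i 's/hub=cv2.morphologyEx(m\[300:500,300:500\],cv2.MORPH_OPEN,cv2.getStructuringElement(2,(41,41)))/hub=cv2.morphologyEx(((g<125)*255).astype(np.uint8)[300:500,300:500],cv2.MORPH_OPEN,cv2.getStructuringElement(2,(41,41)))/' m.py
python3 - <<'E'
from m import *
c=calibration("wrist"); a=cv2.imread("pics/w12.png"); r=measure(a,c)
# ring outer circle: tick/edge estimate via radial gradient
g=cv2.GaussianBlur(r.max(2),(0,0),4).astype(np.float32)
pol=cv2.warpPolar(g,(400,360),(400,400),400,cv2.WARP_POLAR_LINEAR); d=np.diff(pol[:,270:330],axis=1); k=270+d.argmin(1)
t=np.radians(np.arange(360)); ok=d.min(1)<-4; x=400+k*np.cos(t);y=400+k*np.sin(t)
f=least_squares(lambda q:np.hypot(x[ok]-q[0],y[ok]-q[1])-q[2],[400,400,300],loss="soft_l1",f_scale=5).x; print("ring",f.round(1),ok.sum())
E
```

```text
6.0 lat mm 0.05 w 1.4
7.5 lat mm 0.05 w 1.5
9.0 lat mm 0.04 w 1.5
10.5 lat mm 0.0 w 1.4
12.0 lat mm -0.04 w 1.5
13.5 lat mm -0.05 w 1.5
15.0 lat mm -0.04 w 1.5
16.5 lat mm -0.05 w 1.6
18.0 lat mm -0.09 w 1.5
19.5 lat mm 0.06 w 2.1
21.0 lat mm 1.12 w 3.8
22.5 lat mm 1.17 w 3.9
24.0 lat mm 1.23 w 3.9
25.5 lat mm 1.33 w 3.9
27.0 lat mm 1.32 w 3.8
28.5 lat mm 1.21 w 5.6
30.0 lat mm 1.53 w 4.0
hub [393.61493124 403.67681729] pointer -0.35 mark 2.36 inner 2.31 mark line dir 3.84
ring [393.7 402.6 293.3] 346
```

Run:
```python
from h import *
b=(.5717,-.0519)
plan((*b,.135,.244,0,1),(*b,.029,.244,0,1))
```

```text
jaw [0, 0, 0, 0, 0, 0] 
dp [[0.042, -0.0008, 0.0], [0.042, -0.0008, 0.0], [0.0, 0.0, 0.0], [0.0, 0.0, 0.0662], [0.0, 0.0, 0.0662], [0.0, 0.0, 0.0]] 
rot [[0, 0, 0.0], [0, 0, 0.0], [0, 0, 0], [0, 0, -0.0], [0, 0, -0.0], [0, 0, 0]]
```

{"op": "move_arm", "data": {"jaw": [0,0,0,0,0,0,0,0], "dp": [[0.042,-0.0008,0],[0.042,-0.0008,0],[0,0,0],[0,0,0.05],[0,0,0.05],[0,0,0.031],[0,0,0],[0,0,0]], "rotation": [[0,0,0],[0,0,0],[0,0,0],[0,0,0],[0,0,0],[0,0,0],[0,0,0],[0,0,0]]}}

```text
clock: 55.72
position: [0.5716, -0.0523, 0.0311]
tool_rot: [3.141, -0.001, 0.244]
force: [-0.3, -0.4, 0.4]
grip_width: 0.0854
```

{"op": "move_arm", "data": {"jaw": [255,255,255,255,255], "dp": [[0,0,0],[0,0,0],[0,0,0],[0,0,0],[0,0,0]], "rotation": [[0,0,0],[0,0,0],[0,0,0],[0,0,0],[0,0,0]]}}

```text
clock: 56.35
position: [0.5718, -0.052, 0.0312]
tool_rot: [3.142, -0.002, 0.244]
force: [-3.7, 0.1, 14.1]
grip_width: 0.0587
```

Run:
```python
from h import *
st()
```

```text
{'clock': 56.35, 'position': [0.5718, -0.052, 0.0312], 'tool_rot': [3.1415, -0.0016, 0.2439], 'qpos': [-0.5132, 0.8287, 0.7658, 1.8837, -0.8188, 0.7753, -0.6125], 'force': [-3.6779, 0.0715, 14.1028], 'moment': [0.1777, 0.7217, 0.0078], 'grip_width': 0.0587}
```

Gripped; turning anticlockwise 0.047 rad, then releasing and measuring again from the same overhead spot.

{"op": "move_arm", "data": {"jaw": [255,255,255,0,0,0,0,0,0], "dp": [[0,0,0],[0,0,0],[0,0,0],[0,0,0],[0,0,0],[0,0,0],[0,0,-0.05],[0,0,-0.05],[0,0,-0.03]], "rotation": [[0,0,-0.015],[0,0,0],[0,0,0],[0,0,0],[0,0,0],[0,0,0],[0,0,0],[0,0,0],[0,0,0]]}}

```text
clock: 57.48
position: [0.5716, -0.0521, 0.1357]
tool_rot: [3.141, -0.001, 0.291]
force: [-0.9, 0.9, -0.5]
grip_width: 0.0854
```

{"op": "move_arm", "data": {"jaw": [0,0,0,0,0,0], "dp": [[-0.042,0,0],[-0.042,0,0],[0,0,0],[0,0,0],[0,0,0],[0,0,0]], "rotation": [[0,0,0],[0,0,0],[0,0,0],[0,0,0],[0,0,0],[0,0,0]]}}

```text
clock: 58.22
position: [0.5072, -0.0712, 0.1339]
tool_rot: [3.141, 0.0, 0.291]
force: [-0.4, -0.4, 0.7]
grip_width: 0.0856
```

Run:
```python
from m import *
st(); c=calibration("wrist"); a=grab_frame("wrist"); cv2.imwrite("pics/w13.png",a)
r=measure(a,c)
```

```text
{'clock': 58.225, 'position': [0.5072, -0.0712, 0.1339], 'tool_rot': [3.1413, 0.0002, 0.2913], 'qpos': [-0.6194, 0.613, 0.928, 1.9835, -0.6455, 0.871, -0.6178], 'force': [-0.4146, -0.429, 0.7243], 'moment': [0.0243, -0.0021, -0.0145], 'grip_width': 0.0856}
6.0 lat mm 0.04 w 1.5
7.5 lat mm 0.03 w 1.4
9.0 lat mm -0.01 w 1.5
10.5 lat mm -0.03 w 1.5
12.0 lat mm -0.07 w 1.4
13.5 lat mm -0.06 w 1.5
15.0 lat mm -0.1 w 1.6
16.5 lat mm -0.11 w 1.6
18.0 lat mm -0.14 w 1.5
19.5 lat mm -0.17 w 1.9
21.0 lat mm 0.02 w 3.6
22.5 lat mm -0.0 w 3.7
24.0 lat mm 0.01 w 4.0
25.5 lat mm 0.0 w 4.1
27.0 lat mm -0.1 w 4.0
28.5 lat mm 0.04 w 7.6
30.0 lat mm 0.02 w 4.0
hub [393.04942781 402.11882152] pointer -0.22 mark -0.1 inner -0.11 mark line dir 0.05
```

Run:
```python
from h import *
plan((.5072,-.0712,.25,.2913,0),(.5689,.1025,.3016,.099,0,3))
```

```text
jaw [0, 0, 0, 0, 0, 0, 0, 0, 0] 
dp [[0.0, 0.0, -0.0726], [0.0, 0.0, -0.0726], [0.034, -0.0465, -0.0161], [0.0317, -0.048, -0.0161], [0.0295, -0.0495, -0.0161], [0.027, -0.0509, -0.0161], [0.0, 0.0, 0.0], [0.0, 0.0, 0.0], [0.0, 0.0, 0.0]] 
rot [[0, 0, -0.0], [0, 0, -0.0], [0, 0, 0.0153], [0, 0, 0.0153], [0, 0, 0.0153], [0, 0, 0.0153], [0, 0, 0], [0, 0, 0], [0, 0, 0]]
```

{"op": "move_arm", "data": {"jaw": [0,0,0,0,0,0,0,0,0,0], "dp": [[0,0,-0.072],[0,0,-0.072],[0.034,-0.047,-0.016],[0.032,-0.048,-0.016],[0.03,-0.049,-0.016],[0.027,-0.051,-0.016],[0,0,0],[0,0,0],[0,0,0],[0,0,0]], "rotation": [[0,0,0],[0,0,0],[0,0,0.0153],[0,0,0.0153],[0,0,0.0153],[0,0,0.0153],[0,0,0],[0,0,0],[0,0,0],[0,0,0]]}}

```text
clock: 59.52
position: [0.569, 0.1019, 0.3005]
tool_rot: [-3.141, -0.0, 0.098]
force: [0.0, 0.1, 0.2]
grip_width: 0.0854
```

Run:
```python
from h import *
st(); c=calibration("wrist"); a=grab_frame("wrist"); T1=np.load("pics/w1.npy"); c1={"camera_matrix":c["camera_matrix"],"T":T1}
for n,im,cc,z in(("before",cv2.imread("pics/w1.png"),c1,.187),("now",a,c,.183)):
    g=im[160:275,290:360].max(2); m=(g<45).astype(np.uint8); k,l,s,_=cv2.connectedComponentsWithStats(m); i=1+s[1:,4].argmax()
    r=cv2.minAreaRect(cv2.findContours((l==i).astype(np.uint8),0,1)[0][0]); b=np.array([world(cc,*(q+[290,160]),z)[:2] for q in cv2.boxPoints(r)])
    e=[b[1]-b[0],b[2]-b[1]]; e=max(e,key=np.linalg.norm); e*=np.sign(e[0]); print(n,r[1],"yaw",round(np.arctan2(e[1],e[0]),3),"centre",b.mean(0).round(4))
s=grab_frame("side"); t=grab_frame("top")
cv2.imwrite("pics/fin.png",np.hstack([cv2.resize(a,(440,330)),cv2.resize(s[140:440,150:470],(352,330))]))
for u,v,n in((396,218,"pink"),(395,252,"red"),(444,207,"sleeve"),(421,275,"nut"),(233,318,"slug"),(213,180,"spray"),(141,257,"paste"),(160,308,"brush"),(300,163,"angle")):
    t0=cv2.imread("pics/top0.png"); q=cv2.matchTemplate(t[v-20:v+21,u-20:u+21],t0[v-12:v+13,u-12:u+13],5); _,m,_,l=cv2.minMaxLoc(q); print(n,round(m,2),l[0]-8,l[1]-8)
```

```text
{'clock': 59.525, 'position': [0.569, 0.1019, 0.3005], 'tool_rot': [-3.1412, -0.0, 0.0977], 'qpos': [-0.9931, 0.5934, 1.156, 1.6209, -0.5601, 1.3011, -1.2181], 'force': [0.0256, 0.0947, 0.236], 'moment': [-0.0237, -0.0041, 0.0059], 'grip_width': 0.0854}
before (76.0591812133789, 20.827129364013672) yaw 0.143 centre [0.5747 0.105 ]
now (75.0, 20.0) yaw 0.102 centre [0.5739 0.1048]
pink 1.0 0 0
red 1.0 0 0
sleeve 1.0 0 0
nut 1.0 0 0
slug 0.11 3 -1
spray 0.13 -8 -8
paste 1.0 0 0
brush 0.27 -8 -7
angle 0.4 6 -8
```

View pics/fin.png

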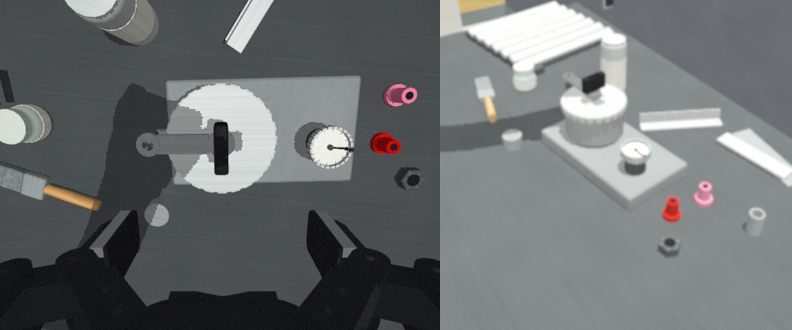

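```bash
python3 -c "
from h import *
workorder.job_done()"
```

```text
the job is handed in; nothing more can be done
```

The job is handed in at 59.5 s. The cap was unscrewed to its stop and swung clear. All five bosses stand upright in the pot, and the cap was swung back and screwed home against its stop (1.3 N m of reaction). I then turned the bezel to the pointer, with one correction of about 2.7°.

**Last checks**
- **Bezel:** the zero mark stands about 0.1–0.2° from the pointer, measured from straight above the dial after letting go.
- **Cap:** it is centred over the pot. Its grip bar stands about 0.04 rad tighter than in the first picture, within what the camera measurement can resolve.
- **Bystanders:** pink, red, sleeve, nut and paste match the first top picture exactly. The same comparison failed for the slug, spray, brush and angle, probably because the arm covers them in the top view. The final wrist and side pictures show those four still in their places.

**Disagreed along the way:** the fingertips sat roughly 25–40 mm short of the reported TCP. My first grasp of the cap bar closed on air, and I allowed for the offset after that.

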